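# Tilt a fossil slab to the set angle for its photograph

## Robot

A 6-joint arm with a two-finger parallel gripper is mounted at the origin on a cart in front of the work surface, level with it; the furniture and walls round the work are solid. World frame = base frame: x ahead of the robot, y to its left, z up, the work surface at z = 0. Lengths are in m, angles in rad, forces in N, time in s.
With the tool pointing down it reaches from about 0.225 to 0.875 m from the base axis. Payload 3.4 kg.
Tool frame: the origin (TCP) lies at the very end of the fingers, on their centre line; the grasp point (between the pads) lies 19 mm behind it (robot.grip_point_offset is the distance from the TCP to the grasp point, in m); y points along the fingers, x is the direction in which the jaws open and shut, and the axes are right-handed (so a half turn about y gives the same grasp; the last joint's range is limited). The gripper opens to 85 mm and grips with 20 to 120 N. Pads are 22 mm wide; open, the fingers measure 114 mm over their backs; the gripper's body (76 mm by 85 mm) begins 54 mm behind the grasp point. The pads swing forward as they close: fully open they stand 13 mm farther back than shut.
Start: joints at [-1.373, 0.276, 1.505, -0, 1.361, -0.121], TCP at [0.18, -0.546, 0.208] pointing down, gripper open.
Joint ranges: [-2.89, 2.89], [-0.75, 2.08], [0.22, 2.7], [-1.18, 4.32], [0.11, 2.71], [-2.7, 2.7]. Speed limits (rad/s): [2.57, 2.57, 3.14, 3.14, 3.14, 3.14].

## Interface

Orientations are given as a unit quaternion [x, y, z, w].
In Python, from bench import robot gives the robot as it stands.
- The arm moves only by the tool servo_tool, never from a script. Its argument "moves" is a list of rows, each a list of 7 numbers: the turn, a rotation vector about the tool's x, y, z normalised to -1 to 1, where 1 is pi/4 rad, then the shift along the tool's x, y, z normalised to -1 to 1, where 1 is 100 cm, then the opening, from 0 (shut) to 1 (fully open). In form: [[rx, ry, rz, tx, ty, tz, jaw], ...]. A call has 1 to 10 rows; each row is the pose to reach, as a shift and turn from the pose commanded when the call began, along the tool's axes at that moment; what a row does not reach only later rows make up. A row lasts 1/8 s, in which the tool goes at most 62.5 mm and 10.7 degrees, less where a joint would pass 70% of its speed; a pose out of reach is approached as far as the arm can. A call with a number of a shift or a turn outside -1 to 1 is refused whole. A call with a gripper value outside its range is refused whole. The fingers move at their own pace and stop on an object; "grip_force" is the grip in N (left out, the last holds). Time passes only in rows, so rows that repeat a pose let the fingers close. It gives the time, the measured TCP pose, the force and the opening at its end, in the units of the state.
- robot.get_obs(): the state, without advancing time (a new reading comes with each control period).
- robot.capture(name): name is "side" or "top"; returns the picture (384x512x3 uint8, red, green, blue); there is no depth.
- robot.calibration(name): a dict with "vertical_fov" (degrees; the focal length in pixels is half the picture's height over the tangent of half this angle, whatever the lens; pixels are square), "cx", "cy" (the principal point, pixels), "D" ([k1, k2, p1, p2, k3] as OpenCV has them; the pictures are not rectified), "rvec" (rotation vector, rad) and "tvec" (3), from world to camera coordinates, as OpenCV has them. Camera axes: x right, y down, z forward; pixel columns grow to the right and rows downward; lengths in m; the calibration is good to about 2 mm. A picture is of the moment at which its call begins. calibration takes no time and is no camera call.
- robot.sign_off(): hands the job in, once; it reports no verdict.
The state is a dict: "clock": time; "qpos": joint angles; "dq": joint speeds; "joint_torque": joint torques, N m; "tool_pos": TCP position; "ee_rot": TCP orientation; "contact_force": force on the tool from outside, world axes, zero at the start; "torque": the same for the moment, N m; "gripper_width": finger opening in m.
Only numpy, scipy, OpenCV 4.12 (cv2) and the standard library are available. Lean on these libraries where they do the work, as an engineer would, in place of code of your own. Each camera call takes 0.05 s, during which the arm holds its last target.

## Task

The fossil slab on the tilt board is to be photographed. With the board lying level, stand the scale bar upright on the board, flush along the slab's straight edge on the handle side and about centred on it, and let go of it; then take the board by its handle and swing it up gently until its needle points at the brass index clamped on the quadrant. The board does not stay up by itself: finish while holding it there with the gripper, slab and scale still in place, and leave the index and the other tools alone.

Things in the scene. Friction and masses are not known exactly. Their poses are not given: they have to be found in the camera images.
- tilt_stand: Tilt stand, fixed to the bench: wooden base 215 x 235 x 16 mm, steel hinge cheeks 59 mm high. Origin on the bench under the hinge's middle; x along the hinge, roughly away from the robot, y from hinge to handle side, z up. Quadrant: upright aluminium arc at x = -112 mm (robot's end), radius 196 to 226 mm round the hinge, -6 to 64 degrees, ticks every 5, with a stay from its top to the hinge pin.
- tilt_board: Hinged plywood board, 186 (x) x 223 (y, from 2 to 225) x 15 mm, 0.35 kg. Origin and x axis on the hinge axis, axes as the stand's when level; black top face at z = 7.5 mm. Turns about x from 0 (level, at the start) to 1.2 rad, handle side up; falls back if let go. Ledge at y = 16 to 26 mm, 12 mm high, stops the slab. A steel needle on the robot's end, in the mid-plane z = 0, points at the quadrant.
- hinge (a point): Middle of the hinge axis (the board's origin), 45 mm above the bench.
- handle (a point): Middle of the board's handle: a straight round steel bar 12 mm thick, 90 mm long, parallel to the hinge, 272 mm from its axis, in the board's mid-plane, on two 12 mm arms at its ends; 41 mm free between bar and board edge. When level, its axis is 45 mm above the bench with nothing under it.
- index (a joint): Angle of the brass index clamp on the quadrant, in rad above level: the angle the board shall turn to. 0.40 to 0.75, different each time; it stays where it was set.
- index_mark (a point): Tip of the brass index, on the robot's side of the quadrant, 209 mm from the hinge axis, 117 mm from the hinge's middle along the hinge towards the robot. The line from the hinge axis to it is the marked angle.
- slab: Loose sandstone slab with a fossil toe bone, about 145 (x) x 120 (y) x 16 mm, 0.5 kg. Origin: middle of the underside. Edges y = -60 mm (against the ledge) and y = +60 mm (handle side) are sawn straight along x and upright; the ends are broken. Rock top 14 to 16 mm above the board; the bone (top at 37 mm) lies at y = -45 to 0 mm; the rock near the handle-side edge is bare.
- scale_bar: Photographic scale: aluminium box section 140 (x) x 22 (y) x 40 mm (z), 0.14 kg, black and white centimetre blocks on top. Origin: middle of the underside. Starts upright on the bench on the left. Flush, its centre line is 71 mm from the slab's origin along the slab's y. It stands taller than the slab, so its upper 20 mm can be gripped across the width.
- brush_2: Bystander: flat dust brush 184 mm long, lying behind.
- air_scribe_2: Bystander: pen-shaped air scribe 171 mm long, lying at the far left.
- pliers: Bystander: long-nose pliers with beige sleeves, 151 mm long, lying near the front edge of the bench.

How it is judged:
On the way:
1. the scale bar stands on the level board, flush along the slab's handle-side edge, let go (y of scale_bar in the frame of slab between 0.068 and 0.0745 m and x of scale_bar in the frame of slab between -0.03 and 0.03 m and z of scale_bar in the frame of slab between -0.004 and 0.004 m and angle between the x axis of scale_bar and the x axis of slab, either way round below 0.05 rad and angle between scale_bar's own z axis and vertical below 0.08 rad and contact force between each of the arm, the fingers and scale_bar below 0.1 N and angle between tilt_board's own z axis and vertical below 0.05 rad), for 0.2 s.
At the end, for the whole second after the job is handed in: The fingers hold the board still at the index angle within 0.045 rad; the untouched scale stands square along the slab's handle-side edge, gap under 3.5 mm, parallel within 0.05 rad, centred within 30 mm; the slab sits on its ledge within 5 mm and 0.06 rad (angle between the y axis of tilt_board and the y axis of index_mark, either way round below 0.045 rad and angular speed of tilt_board below 0.05 rad/s and contact force between the fingers and tilt_board above 1.5 N and contact force between anything else and scale_bar above 0.1 N and contact force between the fingers and scale_bar below 0.1 N and y of scale_bar in the frame of slab between 0.068 and 0.0745 m and x of scale_bar in the frame of slab between -0.03 and 0.03 m and angle between the x axis of scale_bar and the x axis of slab, either way round below 0.05 rad and angle between the z axis of scale_bar and the z axis of slab, either way round below 0.08 rad and y of slab in the frame of tilt_board between 0.083 and 0.091 m and z of slab in the frame of tilt_board between 0.004 and 0.011 m and angle between the x axis of slab and the x axis of tilt_board, either way round below 0.06 rad); the arm keeps its last pose, push and grip.
It fails at once if the index is pushed off its setting (8 mm) (distance of index_mark from where it was at the start of the episode above 0.008 m).
It fails at once if the board is flung or dropped (faster than 1.5 rad/s) (angular speed of tilt_board above 1.5 rad/s).
It fails at once if a bystanding tool is moved by more than 40 mm (distance of any of brush_2, air_scribe_2, pliers from where it was at the start of the episode above 0.04 m).
It also fails if it takes over 51 s, if anything falls off the work surface, if the arm or the gripper's body presses on something with over 40 N, if the wrist force passes 120 N, or if a joint passes its speed limit or range.

## Working session

There is one attempt and no reset: what is moved stays moved. The work goes in short steps, Python scripts to look and compute and a tool call to move; the robot and the scene stay as the last step left them, time stands still between calls to the robot, and variables do not carry over. Pictures are saved under pics/ and viewed, and the job is handed in when it is done.

Besides the shell and the picture viewer there is one more tool, called after "Call:" as name(argument=value, ...) on one line, values as JSON. servo_tool: Moves the arm, as the interface text tells. Scaled input: -1 to 1 covers 100 cm each way for a shift and pi/4 rad each way for a turn. Its arguments: {"type":"object","properties":{"moves":{"type":"array","items":{"type":"array","items":{"type":"number","minimum":-1,"maximum":1}}},"grip_force":{"type":"number"}},"required":["moves"]}

```bash
ls; mkdir -p pics
python3 - <<'E'
from bench import robot
import cv2
o=robot.get_obs()
for k,v in o.items(): print(k,v)
for n in("side","top"):
    im=robot.capture(n); cv2.imwrite(f"pics/{n}0.png",im[:,:,::-1])
    print(n,robot.calibration(n))
E
```

```text
pics
clock 0.0
qpos [-1.37300278e+00  2.76589756e-01  1.50613180e+00  2.61002519e-05
  1.36071039e+00 -1.20995985e-01]
dq [-2.94785718e-04  2.71990846e-04 -5.54042175e-05  5.93936193e-04
  1.09081477e-03  8.91026723e-04]
joint_torque [-1.16761286e-03 -4.16773367e+01 -2.45807576e+01 -5.19311561e-04
  1.09365719e-02  4.03225698e-06]
tool_pos [ 0.18010801 -0.54546052  0.20734328]
ee_rot [-0.57257228  0.41477382 -0.41383181  0.57346918]
contact_force [-0.1388562  -0.61869206 -0.69177049]
torque [-0.00327046  0.04876972 -0.06378099]
gripper_width 0.08548496328068292
side {'vertical_fov': 53.42640762412141, 'cx': 255.04986572803878, 'cy': 191.0624404587055, 'D': array([-0.11337973,  0.        ,  0.        ,  0.        ,  0.        ]), 'rvec': array([ 0.46532387, -2.6045707 ,  1.40481818]), 'tvec': array([0.55672596, 0.04895536, 0.94842327])}
top {'vertical_fov': 53.99533824448421, 'cx': 252.98906723634173, 'cy': 187.26925405086553, 'D': array([-0.10127211,  0.        ,  0.        ,  0.        ,  0.        ]), 'rvec': array([ 2.19361935, -2.20301774,  0.05111863]), 'tvec': array([0.25071343, 0.53387239, 0.9445785 ])}
```

View pics/side0.png

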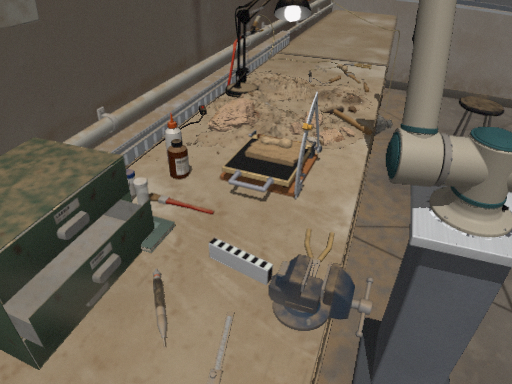

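View pics/top0.png

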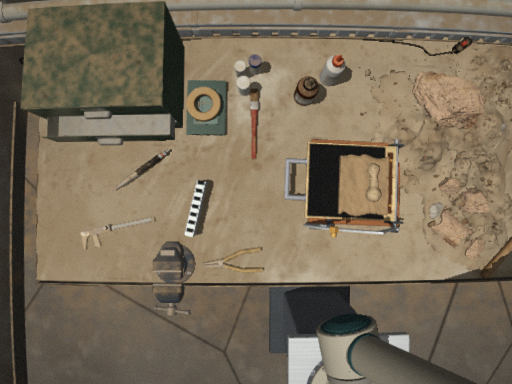

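The side view shows the level board with the slab, and the bar standing near pixel (240,260). In the top view the handle is at about (290,179), the slab edge at about column 339, the bar from (203,181) to (189,236), and the brass index near (334,231).

```bash
cat > h.py <<'E'
import numpy as np, cv2
from bench import robot
def cal(n):
    c=robot.calibration(n); f=192/np.tan(np.radians(c['vertical_fov'])/2)
    K=np.array([[f,0,c['cx']],[0,f,c['cy']],[0,0,1]]); R=cv2.Rodrigues(c['rvec'])[0]
    return K,c['D'],R,c['tvec'],c['rvec']
def ray(n,uv):
    K,D,R,t,_=cal(n); p=cv2.undistortPoints(np.array(uv,float).reshape(-1,1,2),K,D).reshape(-1,2)
    d=np.c_[p,np.ones(len(p))]@R; return -R.T@t,d
def plane(n,uv,z):
    o,d=ray(n,uv); return o+d*((z-o[2])/d[:,2])[:,None]
def tri(a,b):
    (o1,d1),(o2,d2)=ray('side',[a]),ray('top',[b])
    d1=d1[0];d2=d2[0]; s=np.linalg.lstsq(np.c_[d1,-d2],o2-o1,rcond=None)[0]
    p=o1+s[0]*d1;q=o2+s[1]*d2; return (p+q)/2,np.linalg.norm(p-q)
def proj(n,P):
    K,D,R,t,rv=cal(n); return cv2.projectPoints(np.array(P,float).reshape(-1,1,3),rv,t,K,D)[0].reshape(-1,2)
E
python3 - <<'E'
import cv2
t=cv2.imread('pics/top0.png');s=cv2.imread('pics/side0.png')
def c(im,x0,y0,x1,y1,k,n): cv2.imwrite(n,cv2.resize(im[y0:y1,x0:x1],None,fx=k,fy=k,interpolation=cv2.INTER_NEAREST))
c(t,275,130,410,245,5.9,'pics/tb.png'); c(t,170,165,270,285,5,'pics/ts.png')
c(s,215,85,335,205,5,'pics/sb.png'); c(s,195,225,355,335,5,'pics/ss.png')
E
```

```text
(no output)
```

View pics/tb.png

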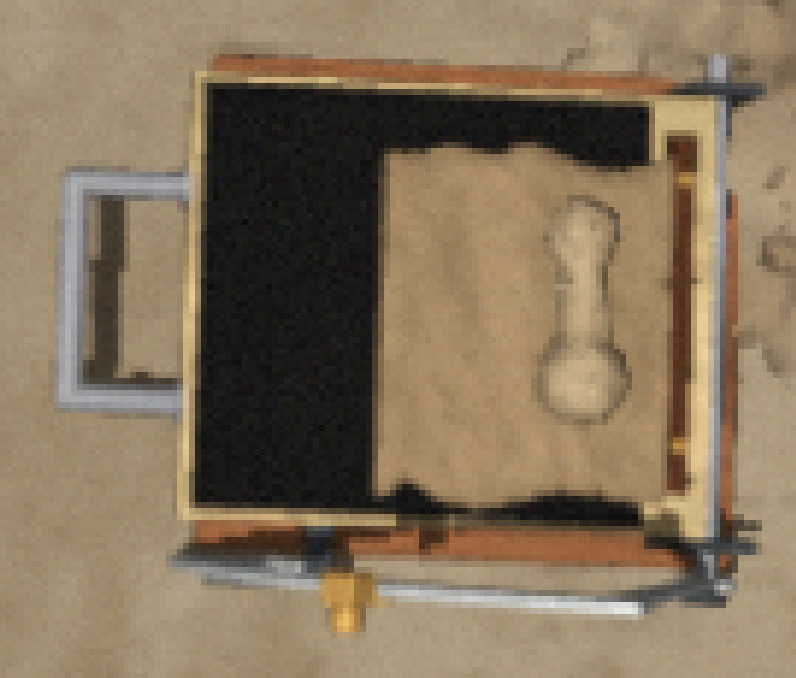

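View pics/ts.png

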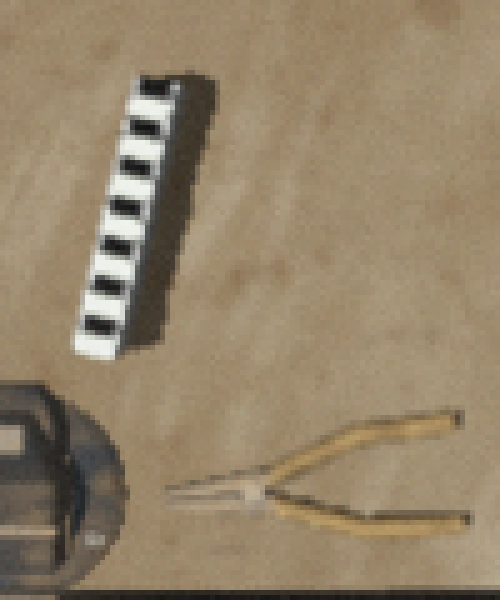

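View pics/sb.png

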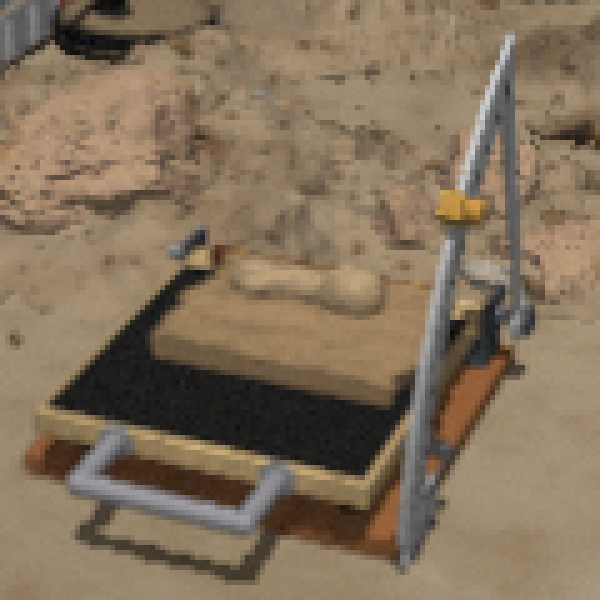

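View pics/ss.png

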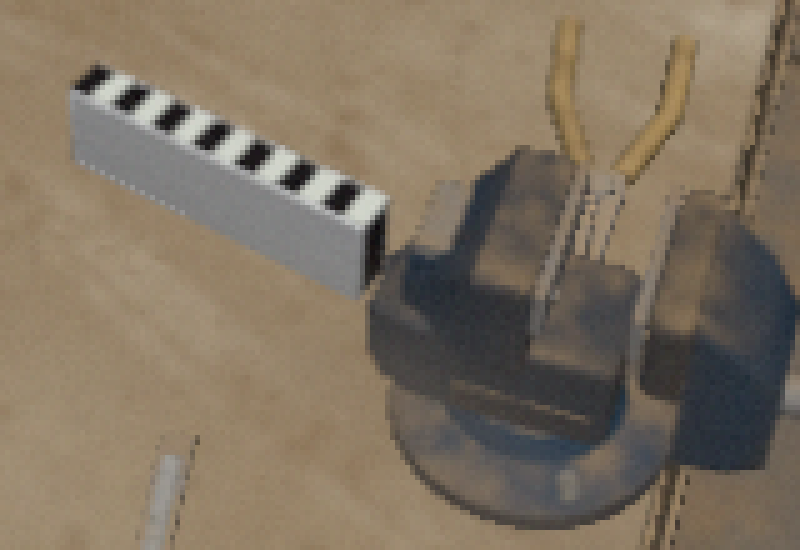

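Run:
```python
from h import *
np.set_printoptions(precision=4,suppress=True)
print('cams',ray('top',[[0,0]])[0],ray('side',[[0,0]])[0])
t=cv2.imread('pics/top0.png'); g=cv2.cvtColor(t,cv2.COLOR_BGR2GRAY).astype(float)
def edges(r0,r1,c0,c1,lo,sign):
    pts=[]
    for r in range(r0,r1):
        x=g[r,c0:c1]
        for i in range(len(x)-1):
            if sign*(x[i+1]-lo)>0 and sign*(x[i]-lo)<=0:
                pts.append((c0+i+(lo-x[i])/(x[i+1]-x[i]),r));break
    return np.array(pts)
def fit(P,lab):
    # x(=world x) vs y
    for _ in range(3):
        a=np.polyfit(P[:,0],P[:,1],1); e=P[:,1]-np.polyval(a,P[:,0]); P=P[abs(e)<max(2*e.std(),1e-4)]
    print(lab,'slope dy/dx',a[0],'range x',P[:,0].min(),P[:,0].max(),'y at mid',np.polyval(a,P[:,0].mean()),P[:,0].mean(),'rms',e.std(),len(P)); return a
E1=edges(158,212,318,350,65,1)
for z in(.0525,.0675): fit(plane('top',E1,z),f'slab edge z{z}')
# board left edge: black/wood strip, and outer
E2=edges(150,212,300,316,90,-1); fit(plane('top',E2,.0525),'black edge(left)')
# bar top
hsv=cv2.cvtColor(t,cv2.COLOR_BGR2HSV)
m=((hsv[...,1]<40)&(hsv[...,2]>120)); m2=np.zeros_like(m); m2[170:245,180:215]=m[170:245,180:215]
# corners by hand from crop
c=np.array([[138,77],[182,80],[118,359],[73,354]])/5+[170,165]-0.5
P=plane('top',c,.04); print('bar corners',P); print('len',np.linalg.norm(P[0]-P[3]),np.linalg.norm(P[1]-P[2]),'w',np.linalg.norm(P[0]-P[1]),np.linalg.norm(P[2]-P[3]),'ctr',P.mean(0))
c=np.array([[95,65],[70,92],[362,222],[388,196]])/5+[195,225]-0.5
P=plane('side',c,.04); print('bar corners side',P,'ctr',P.mean(0), np.linalg.norm(P[0]-P[3]),np.linalg.norm(P[0]-P[1]))
# handle corners
c=np.array([[73,182],[67,400]])/5.9+[275,130]-0.5
print('handle', plane('top',c,.045))
c=np.array([[78,483],[245,522]])/5+[215,85]-0.5
print('handle side', plane('side',c,.045))
print('index',tri(np.array([441,205])/5+[215,85]-.5,np.array([346,628])/5.9+[275,130]-.5))
c=np.array([[200,75],[182,519],[712,541],[724,97]])/5.9+[275,130]-.5
print('board',plane('top',c,.0525))
c=np.array([[150,360],[393,405]])/5+[215,85]-.5
print('slab bottom edge side',plane('side',c,.0525))
c=np.array([[150,332],[395,376]])/5+[215,85]-.5
print('slab top edge side',plane('side',c,.0675))
c=np.array([[385,150],[372,492]])/5.9+[275,130]-.5
print('slab corners top',plane('top',c,.0675))
```

```text
cams [0.4909 0.2489 0.9681] [0.2765 0.9102 0.5539]
slab edge z0.0525 slope dy/dx -0.04939511260451198 range x 0.47427163924716703 0.6016645922314106 y at mid 0.03973579249582743 0.5382177848744734 rms 0.0001834424921071168 50
slab edge z0.0675 slope dy/dx -0.0493951126045122 range x 0.47454362563818686 0.5998494959266688 y at mid 0.043163058300088916 0.5374421395804352 rms 0.00018043714807531848 50
black edge(left) slope dy/dx -0.04618620627567528 range x 0.4747673334485867 0.6239535545943076 y at mid 0.11346552102267107 0.5491502046597221 rms 0.00023949906997877994 62
bar corners [[0.5525 0.3866 0.04  ]
 [0.5509 0.3647 0.04  ]
 [0.4135 0.3963 0.04  ]
 [0.416  0.4186 0.04  ]]
len 0.14025484130146626 0.1409941660236217 w 0.021898308950158672 0.02242352593988846 ctr [0.4832 0.3916 0.04  ]
bar corners side [[0.5507 0.3702 0.04  ]
 [0.553  0.3892 0.04  ]
 [0.4195 0.4167 0.04  ]
 [0.4145 0.4    0.04  ]] ctr [0.4844 0.394  0.04  ] 0.13934865981946737 0.01908421545868454
handle [[0.5995 0.1647 0.045 ]
 [0.5085 0.168  0.045 ]]
handle side [[0.6005 0.1631 0.045 ]
 [0.5108 0.1665 0.045 ]]
index (array([0.4349, 0.0866, 0.1932]), np.float64(0.019367903125355763))
board [[ 0.6432  0.112   0.0525]
 [ 0.4591  0.1216  0.0525]
 [ 0.448  -0.1011  0.0525]
 [ 0.6344 -0.1106  0.0525]]
slab bottom edge side [[0.6085 0.0416 0.0525]
 [0.4702 0.0407 0.0525]]
slab top edge side [[0.6101 0.0374 0.0675]
 [0.4714 0.0361 0.0675]]
slab corners top [[0.6098 0.0384 0.0675]
 [0.47   0.0459 0.0675]]
```

Run:
```python
from h import *
from scipy.spatial.transform import Rotation as Rn
np.set_printoptions(precision=4,suppress=True)
t=cv2.imread('pics/top0.png');s=cv2.imread('pics/side0.png')
yaw=-0.048; X=np.array([np.cos(yaw),np.sin(yaw),0]);Y=np.array([-np.sin(yaw),np.cos(yaw),0])
H=np.array([.555,.1655,.045])-.272*Y; print('hinge',H)
hits=[]
for n,im,roi in(('side',s,(300,115,318,135)),('top',t,(325,222,345,240))):
    hsv=cv2.cvtColor(im,cv2.COLOR_BGR2HSV); m=((hsv[...,0]>12)&(hsv[...,0]<28)&(hsv[...,1]>150)&(hsv[...,2]>110))
    M=np.zeros_like(m);x0,y0,x1,y1=roi;M[y0:y1,x0:x1]=m[y0:y1,x0:x1]
    v,u=np.nonzero(M); print(n,len(u),u.min(),u.max(),v.min(),v.max(),u.mean(),v.mean())
    if n=='side': tip=[(u.max()-1, v[u>=u.max()-2].mean()),(u.mean(),v.mean())]
    else: tip=[(u[v>=v.max()-2].mean(),v.max()-1),(u.mean(),v.mean())]
    for p in tip:
        o,d=ray(n,[p])
        for off in(-.117,-.112):
            q=o+d[0]*(((H-o)@X+off)/(d[0]@X)); w=q-H
            print(n,p,off,'y,z',w@Y,w[2],'r',np.hypot(w@Y,w[2]),'ang',np.arctan2(w[2],w@Y))
    hits.append(tip)
print(tri(hits[0][0],hits[1][0]),tri(hits[0][1],hits[1][1]))
for ij in(0,1):
    p,_=tri(hits[0][ij],hits[1][ij]);w=p-H;print(w@X,w@Y,w[2],np.hypot(w@Y,w[2]),np.arctan2(w[2],w@Y))
R=Rn.from_quat(robot.get_obs()['ee_rot']).as_matrix(); print(R)
for sgn in (1,):
    for th in(-.229,-.048):
        n=np.array([-np.sin(th),np.cos(th),0]); Rt=np.c_[n,[0,0,-1],np.cross(n,[0,0,-1])]
        for RR in(Rt,Rt*[-1,1,-1]): print(th,'rotvec tool/(pi/4)',Rn.from_matrix(R.T@RR).as_rotvec()/(np.pi/4))
p=robot.get_obs()['tool_pos']
print('shift', R.T@(np.array([.4835,.392,.2])-p))
```

```text
hinge [ 0.5419 -0.1062  0.045 ]
side 38 303 311 123 128 306.7105263157895 126.05263157894737
side (np.int64(310), np.float64(126.5)) -0.117 y,z 0.157319522144029 0.1330020842575318 r 0.20600724857264907 ang 0.7018328798524869
side (np.int64(310), np.float64(126.5)) -0.112 y,z 0.1358555827932523 0.12345502210275665 r 0.18356982829018054 ang 0.7376133039695821
side (np.float64(306.7105263157895), np.float64(126.05263157894737)) -0.117 y,z 0.1914096103553888 0.14778060909917107 r 0.2418196587585959 ang 0.6574736328829737
side (np.float64(306.7105263157895), np.float64(126.05263157894737)) -0.112 y,z 0.17081139535895343 0.1386088504284269 r 0.2199748762962778 ang 0.6816976803518486
top 43 330 337 227 235 333.5813953488372 230.46511627906978
top (np.float64(333.55555555555554), np.int64(234)) -0.117 y,z 0.19736436125963538 0.21153295587230997 r 0.2893075915275997 ang 0.8200350452768225
top (np.float64(333.55555555555554), np.int64(234)) -0.112 y,z 0.21318800156237627 0.28422299335214846 r 0.3552911960071839 ang 0.9272484810185274
top (np.float64(333.5813953488372), np.float64(230.46511627
[... 224 characters left out ...]
0.26510300595577757 ang 0.7638359000754854
(array([0.4286, 0.082 , 0.189 ]), np.float64(0.0012331701789481016)) (array([0.4362, 0.0819, 0.1889]), np.float64(0.0005643734822382123))
-0.12223495802441542 0.1824840806733742 0.14404126640686893 0.23248295878902853 0.6682046349065683
-0.11461720954343384 0.18277967068452206 0.1438689708821605 0.23260844524271743 0.6668358886877636
[[ 0.3135 -0.0003  0.9496]
 [-0.9496  0.0016  0.3135]
 [-0.0017 -1.      0.0002]]
-0.229 rotvec tool/(pi/4) [-0.0028 -3.3025 -0.0005]
-0.229 rotvec tool/(pi/4) [ 0.0003  0.6975 -0.0021]
-0.048 rotvec tool/(pi/4) [-0.003  -3.5329 -0.0002]
-0.048 rotvec tool/(pi/4) [ 0.0001  0.4671 -0.0021]
shift [-0.7951  0.0089  0.582 ]
```

Call:
servo_tool(moves=[[0,0,0,0,-0.1,0,1],[0,0,0,-0.04,-0.17,0.03,1],[0,0.2,0,-0.79,-0.17,0.59,1],[0,0.5,0,-0.79,-0.17,0.59,1],[0,0.6975,0,-0.79,-0.17,0.59,1],[0,0.6975,0,-0.79,-0.17,0.59,1],[0,0.6975,0,-0.79,-0.17,0.59,1],[0,0.6975,0,-0.79,-0.17,0.59,1],[0,0.6975,0,-0.79,-0.17,0.59,1],[0,0.6975,0,-0.79,-0.17,0.59,1]], grip_force=40)

```text
clock: 1.35
tool_pos: [0.3465, -0.0473, 0.3537]
ee_rot: [0.439, -0.554, 0.554, -0.44]
contact_force: [1.7, -0.9, -0.0]
gripper_width: 0.0856
```

```bash
cat >> h.py <<'E'
from scipy.spatial.transform import Rotation as Rn
np.set_printoptions(precision=4,suppress=True)
def to(P,yaw,pitch=0):
    o=robot.get_obs();R=Rn.from_quat(o['ee_rot']).as_matrix()
    n=np.array([-np.sin(yaw),np.cos(yaw),0]);z=np.array([np.cos(yaw),np.sin(yaw),0])
    Rt=np.c_[-n,[0,0,-1],z]; Rt=Rn.from_rotvec(pitch*z).as_matrix()@Rt
    print('rot',Rn.from_matrix(R.T@Rt).as_rotvec()/(np.pi/4),'shift',R.T@(np.array(P)-o['tool_pos']),'tool',o['tool_pos'],'q',o['qpos'],'F',o['contact_force'],'w',o['gripper_width'])
E
python3 -c "
from h import *
to([.493,.390,.2],-.229)"
```

```text
rot [-0.001  -0.0008  0.0002] shift [-0.4592  0.1537  0.043 ] tool [ 0.3465 -0.0473  0.3537] q [-0.3354 -0.1315  1.6062 -0.0001  1.666   1.465 ] F [ 1.7468 -0.9229 -0.0288] w 0.08560932994833706
```

Call:
servo_tool(moves=[[0,0,0,-0.459,0,0.043,1],[0,0,0,-0.459,0,0.043,1],[0,0,0,-0.459,0,0.043,1],[0,0,0,-0.459,0,0.043,1],[0,0,0,-0.459,0,0.043,1],[0,0,0,-0.459,0.03,0.043,1],[0,0,0,-0.459,0.1,0.043,1],[0,0,0,-0.459,0.15,0.043,1],[0,0,0,-0.459,0.15,0.043,1],[0,0,0,-0.459,0.15,0.043,1]])

```text
clock: 2.6
tool_pos: [0.4905, 0.3875, 0.1995]
ee_rot: [-0.443, 0.554, -0.553, 0.437]
contact_force: [-0.3, -0.6, 0.1]
gripper_width: 0.0855
```

```bash
python3 -c "
from h import *
for n in('side','top'):
    im=robot.capture(n)[:,:,::-1]; cv2.imwrite(f'pics/{n}1.png',im)
to([.493,.390,.018],-.229)"
```

```text
rot [-0.0006  0.0001  0.0004] shift [-0.0023  0.1864 -0.0003] tool [0.4927 0.3877 0.2044] q [ 0.5561  0.3564  1.3946 -0.0005  1.3905  2.3559] F [-0.1728  0.0344  0.637 ] w 0.08556461732737339
```

View pics/side1.png

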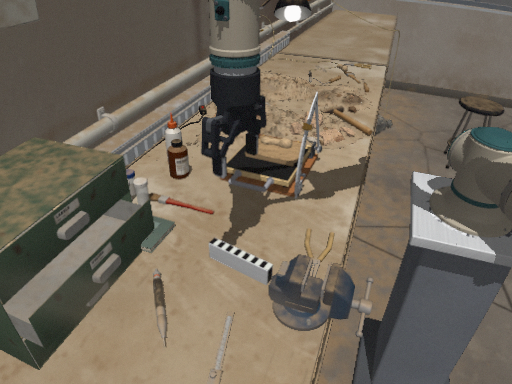

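View pics/top1.png

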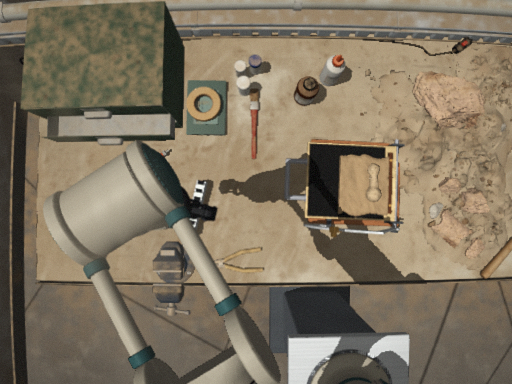

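Call:
servo_tool(moves=[[0,0,0,-0.002,0.06,0,1],[0,0,0,-0.002,0.12,0,1],[0,0,0,-0.002,0.16,0,1],[0,0,0,-0.002,0.183,0,1],[0,0,0,-0.002,0.183,0,1],[0,0,0,-0.002,0.183,0,1]])

```text
clock: 3.45
tool_pos: [0.4949, 0.3906, 0.0235]
ee_rot: [0.438, -0.554, 0.554, -0.441]
contact_force: [0.2, 0.0, 0.2]
gripper_width: 0.0854
```

```bash
python3 -c "
from h import *
for n in('side','top'):
    im=robot.capture(n)[:,:,::-1]; cv2.imwrite(f'pics/{n}2.png',im if n=='top' else cv2.resize(im[200:320,170:330],None,fx=4,fy=4))
to([.493,.390,.020],-.229)"
```

```text
rot [-0.0042 -0.0004 -0.004 ] shift [ 0.001   0.0032 -0.0014] tool [0.4946 0.3907 0.0232] q [ 0.5583  0.5016  1.6392 -0.0002  0.9963  2.3585] F [ 0.0563 -1.3334  0.7314] w 0.08545772654174333
```

View pics/side2.png

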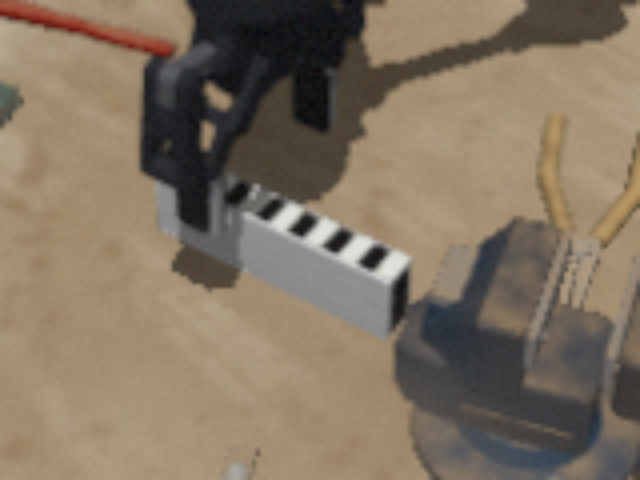

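```bash
python3 -c "
from h import *
n=np.array([.227,.974,0])
for P in ([.4946,.3907,.0232]+.043*n+[0,0,.013],[.4946,.3907,.0232]-.043*n+[0,0,.013],[.4946,.3907,.0232]+.043*n): print((proj('side',P)-[170,200])*4)
print((proj('side',[.5525,.3866,.04])-[170,200])*4)"
```

```text
[[207.8603 258.2432]]
[[308.1297 160.3237]]
[[208.7364 277.6782]]
[[157.1361 168.7441]]
```

Call:
servo_tool(moves=[[0,0,0,0.001,0.003,-0.001,0.2],[0,0,0,0.001,0.003,-0.001,0.2],[0,0,0,0.001,0.003,-0.001,0.2],[0,0,0,0.001,0.003,-0.001,0.2],[0,0,0,0.001,0.003,-0.001,0.2]], grip_force=40)

```text
clock: 4.18
tool_pos: [0.4918, 0.3892, 0.0176]
ee_rot: [0.44, -0.554, 0.554, -0.44]
contact_force: [-0.4, 0.8, 0.3]
gripper_width: 0.0173
```

```bash
python3 -c "
from h import *
for n in('side','top'):
    im=robot.capture(n)[:,:,::-1]; cv2.imwrite(f'pics/{n}3.png',im if n=='top' else cv2.resize(im[200:320,170:330],None,fx=4,fy=4))
to([.493,.390,.020],-.229)"
```

```text
rot [0.     0.     0.0002] shift [-0.0011 -0.0024  0.001 ] tool [0.4918 0.3892 0.0176] q [ 0.5586  0.5059  1.6483 -0.0001  0.9875  2.3585] F [-0.4098  0.2824 -0.1316] w 0.016939887832895423
```

View pics/side3.png

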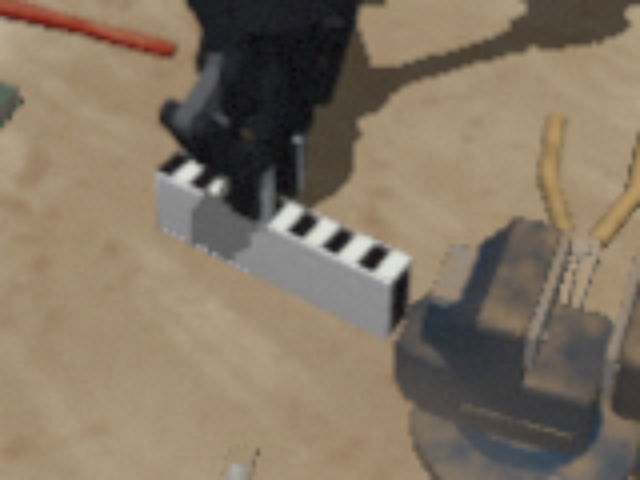

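```bash
python3 -c "
from h import *
s=robot.capture('side')[:,:,::-1];t=robot.capture('top')[:,:,::-1]
cv2.imwrite('pics/s4.png',cv2.resize(s[215:295,190:290],None,fx=7.5,fy=7.5,interpolation=cv2.INTER_CUBIC));cv2.imwrite('pics/t4.png',cv2.resize(t[165:250,160:245],None,fx=7,fy=7,interpolation=cv2.INTER_CUBIC))
P=[.4918,.3892,.0176]
for p in (P,[.4918,.3892,.04]): print((proj('side',p)-[190,215])*7.5,(proj('top',p)-[160,165])*7)
"
```

```text
[[349.9551 326.7954]] [[261.2639 276.3092]]
[[349.1415 264.7713]] [[251.923  276.2743]]
```

View pics/s4.png

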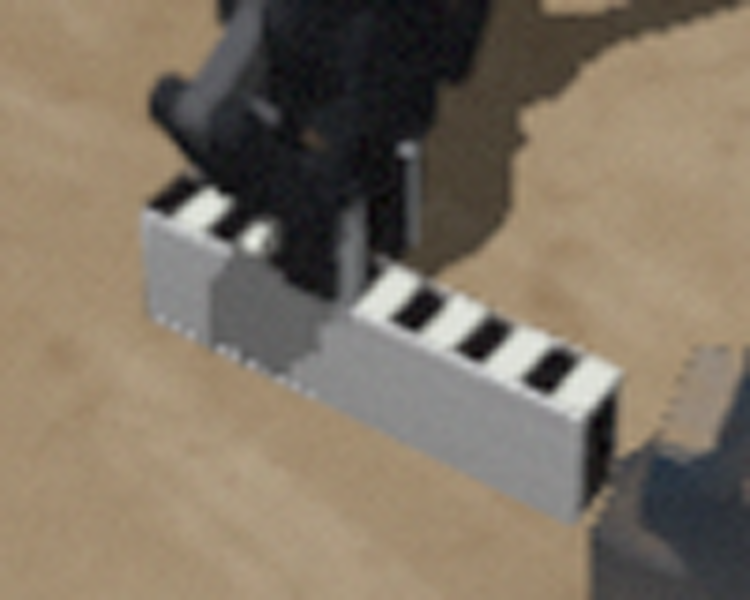

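View pics/t4.png

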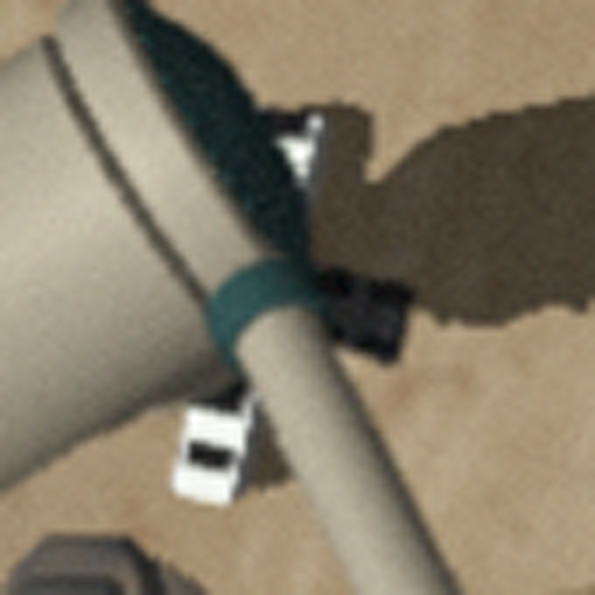

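```bash
python3 -c "
from h import *
n=np.array([.227,.974,0]);a=np.array([.974,-.227,0])
P=np.array([.4918,.3892,0])
for z in (.0176,.03,.04,.045):
  for off in (8.5,20,-8.5,-20):
    print(z,off,[((proj('side',P+[0,0,z]+n*off/1e3+a*w)-[190,215])*7.5)[0] for w in(-.011,.011)])
o=robot.get_obs();print(o['gripper_width'],o['tool_pos'],o['clock'])
"
```

```text
0.0176 8.5 [array([365.551 , 361.4554]), array([298.1382, 329.0467])]
0.0176 20 [array([340.5037, 387.0672]), array([272.7235, 353.9877])]
0.0176 -8.5 [array([401.654 , 324.5116]), array([334.789 , 293.0583])]
0.0176 -20 [array([425.4702, 300.1235]), array([358.9781, 269.293 ])]
0.03 8.5 [array([365.2418, 327.2607]), array([297.1959, 294.9617])]
0.03 20 [array([339.9429, 352.7776]), array([271.522 , 319.8025])]
0.03 -8.5 [array([401.6962, 290.467 ]), array([334.2093, 259.1305])]
0.03 -20 [array([425.7369, 266.1867]), array([358.6307, 235.4772])]
0.04 8.5 [array([364.9911, 299.187 ]), array([296.4276, 266.9868])]
0.04 20 [array([339.4863, 324.6189]), array([270.5416, 291.7385])]
0.04 -8.5 [array([401.733 , 262.5269]), array([333.7377, 231.2946])]
0.04 -20 [array([425.9572, 238.3417]), array([358.3489, 207.7397])]
0.045 8.5 [array([364.8654, 284.9807]), array([296.0406, 252.8335])]
0.045 20 [array([339.2566, 310.367 ]), array([270.0475, 277.5377])]
0.045 -8.5 [array([401.7523, 248.3916]), array([333.5005, 217.2149])]
0.045 -20 [array([426.0692, 224.2569]), array([358.2076, 193.712 ])]
0.017277994984933782 [0.4918 0.3892 0.0177] 4.375
```

The fingers closed to the commanded 17 mm without touching anything. The pictures put their tips about 25 mm above the reported TCP, just over the bar. I'll reopen, go lower in steps and watch.

Call:
servo_tool(moves=[[0,0,0,0,-0.01,0,0.7],[0,0,0,0,-0.01,0,0.7],[0,0,0,0,-0.005,0,0.7],[0,0,0,0,0.005,0,0.7],[0,0,0,0,0.01,0,0.7],[0,0,0,0,0.01,0,0.7]])

```text
clock: 5.12
tool_pos: [0.4912, 0.3888, 0.0066]
ee_rot: [-0.44, 0.554, -0.554, 0.439]
contact_force: [0.3, -0.0, 0.4]
gripper_width: 0.06
```

```bash
python3 -c "
from h import *
s=robot.capture('side')[:,:,::-1]
cv2.imwrite('pics/s5.png',cv2.resize(s[215:295,190:290],None,fx=7.5,fy=7.5,interpolation=cv2.INTER_CUBIC))
to([.493,.390,.020],-.229)
"
```

```text
rot [ 0.0009 -0.      0.001 ] shift [-0.0013 -0.0129  0.0012] tool [0.4915 0.389  0.0071] q [ 0.5586  0.5175  1.6588 -0.0001  0.9664  2.3585] F [-0.2028  0.4707 -0.0154] w 0.05985418654481133
```

View pics/s5.png

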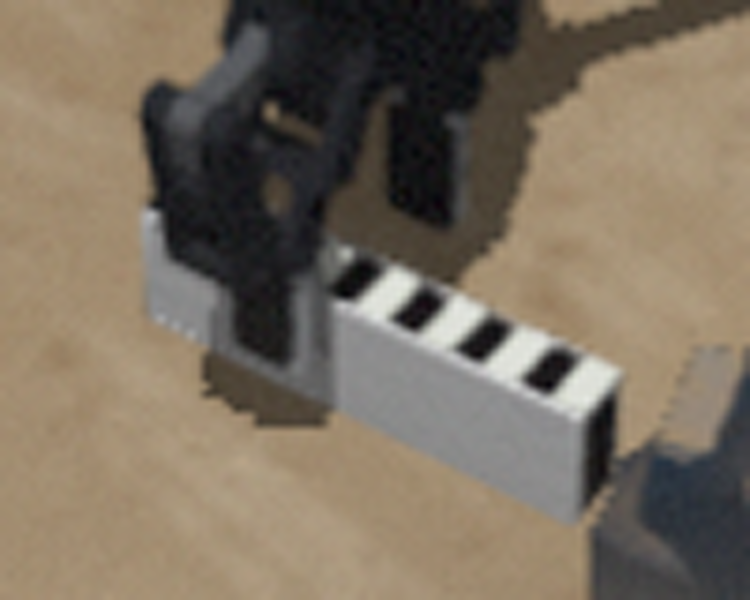

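```bash
python3 -c "
from h import *
n=np.array([.227,.974,0]);a=np.array([.974,-.227,0])
P=np.array([.4914,.3889,0])
for z in (.0,.01,.02,.03,.04):
  print(z,[((proj('side',P+[0,0,z]+n*off/1e3)-[190,215])*7.5)[0] for off in(44,36,30,-30,-36,-44)])
"
```

```text
0.0 [array([255.9391, 472.104 ]), array([274.0239, 453.6601]), array([287.4227, 439.99  ]), array([414.0307, 310.6002]), array([425.9902, 298.3578]), array([441.748 , 282.2219])]
0.01 [array([254.8037, 445.1884]), array([273.0426, 426.7823]), array([286.5539, 413.1423]), array([414.1549, 284.1203]), array([426.2016, 271.9205]), array([442.0727, 255.8428])]
0.02 [array([253.6552, 417.8277]), array([272.0504, 399.4645]), array([285.6757, 385.8582]), array([414.2825, 257.2399]), array([426.4174, 245.0862]), array([442.4029, 229.0712])]
0.03 [array([252.4934, 390.0128]), array([271.0471, 371.6976]), array([284.7881, 358.1289]), array([414.4134, 229.9517]), array([426.6376, 217.8476]), array([442.739 , 201.9002])]
0.04 [array([251.3183, 361.7343]), array([270.0327, 343.4725]), array([283.891 , 329.9455]), array([414.5479, 202.2481]), array([426.8625, 190.1974]), array([443.0809, 174.3224])]
```

Call:
servo_tool(moves=[[0,0,0,0,0.005,0,0.7],[0,0,0,0,0.009,0,0.6],[0,0,0,0,0.009,0,0.15],[0,0,0,0,0.009,0,0.15],[0,0,0,0,0.009,0,0.15],[0,0,0,0,0.009,0,0.15]], grip_force=40)

```text
clock: 5.92
tool_pos: [0.4919, 0.3892, -0.0012]
ee_rot: [0.44, -0.554, 0.554, -0.44]
contact_force: [0.5, 0.2, 0.4]
gripper_width: 0.0214
```

```bash
python3 -c "
from h import *
s=robot.capture('side')[:,:,::-1]
cv2.imwrite('pics/s6.png',cv2.resize(s[215:295,190:290],None,fx=7.5,fy=7.5,interpolation=cv2.INTER_CUBIC))
to([.493,.390,.020],-.229)
"
```

```text
rot [-0.0003  0.     -0.0001] shift [-0.001  -0.0212  0.0009] tool [ 0.4919  0.3892 -0.0012] q [ 0.5586  0.5267  1.6671 -0.0001  0.9475  2.3585] F [ 0.3891 -1.0813  0.0537] w 0.021303405658730717
```

View pics/s6.png

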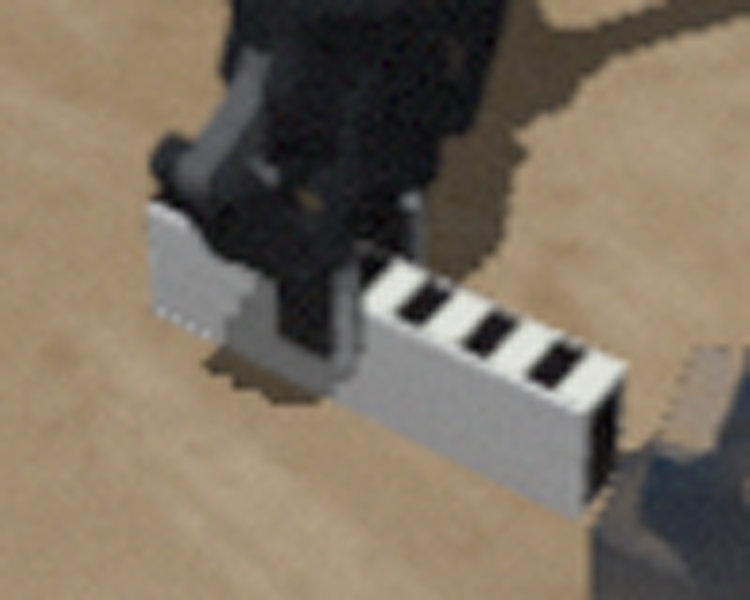

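Call:
servo_tool(moves=[[0,0,0,0,0,0,0.4],[0,0,0,0,0,0,0.4],[0,0,0,0,-0.004,0,0.4],[0,0,0,0,-0.004,0,0.15],[0,0,0,0,-0.004,0,0.15],[0,0,0,0,-0.004,0,0.15],[0,0,0,0,-0.034,0,0.15],[0,0,0,0,-0.064,0,0.15],[0,0,0,0,-0.064,0,0.15]], grip_force=40)

```text
clock: 7.1
tool_pos: [0.4931, 0.3901, 0.0645]
ee_rot: [0.438, -0.554, 0.554, -0.441]
contact_force: [0.6, 0.4, -2.0]
gripper_width: 0.021
```

```bash
python3 -c "
from h import *
s=robot.capture('side')[:,:,::-1]
cv2.imwrite('pics/s7.png',cv2.resize(s[175:295,170:290],None,fx=5,fy=5,interpolation=cv2.INTER_CUBIC))
to([.493,.390,.020],-.229)
"
```

```text
rot [-0.0011  0.0001 -0.001 ] shift [-0.0008  0.0429  0.0008] tool [0.492  0.3893 0.0629] q [ 0.5586  0.4597  1.5987 -0.0001  1.0821  2.3584] F [-0.8275 -0.6046 -0.689 ] w 0.020996599112518596
```

View pics/s7.png

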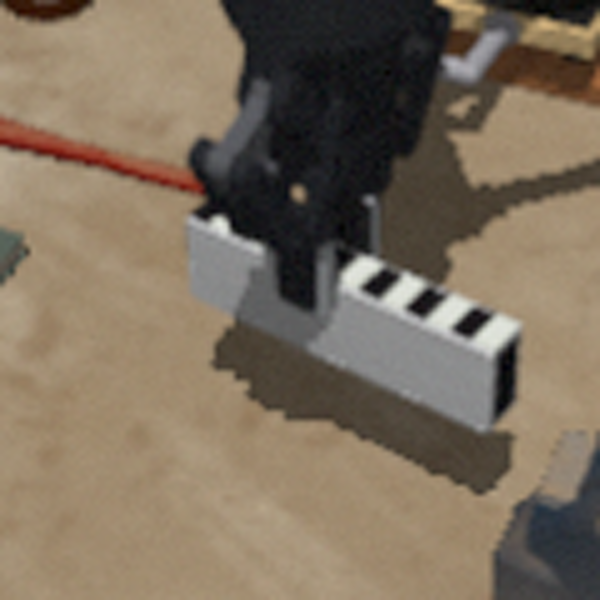

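```bash
python3 -c "
from h import *
to([.552,.061,.15],-.048)
"
```

```text
rot [-0.0012 -0.2304 -0.0009] shift [ 0.3061 -0.0872  0.133 ] tool [0.492  0.3893 0.0629] q [ 0.5586  0.4597  1.5987 -0.0001  1.0821  2.3584] F [-0.8275 -0.6046 -0.689 ] w 0.020996599112518596
```

Call:
servo_tool(moves=[[0,0,0,0,-0.05,0,0.15],[0,-0.05,0,0.03,-0.087,0.014,0.15],[0,-0.1,0,0.08,-0.087,0.035,0.15],[0,-0.15,0,0.13,-0.087,0.056,0.15],[0,-0.2,0,0.18,-0.087,0.078,0.15],[0,-0.23,0,0.23,-0.087,0.1,0.15],[0,-0.23,0,0.28,-0.087,0.122,0.15],[0,-0.23,0,0.306,-0.087,0.133,0.15],[0,-0.23,0,0.306,-0.087,0.133,0.15],[0,-0.23,0,0.306,-0.087,0.133,0.15]])

```text
clock: 8.4
tool_pos: [0.5509, 0.0617, 0.1484]
ee_rot: [-0.488, 0.513, -0.511, 0.487]
contact_force: [-0.8, -0.2, -0.3]
gripper_width: 0.0212
```

```bash
python3 -c "
from h import *
for n,(x0,y0) in(('side',(190,40)),('top',(270,120))):
    im=robot.capture(n)[:,:,::-1]; cv2.imwrite(f'pics/{n}8.png',cv2.resize(im[y0:y0+150,x0:x0+150],None,fx=4,fy=4,interpolation=cv2.INTER_CUBIC))
to([.552,.061,.0585],-.048)
"
```

```text
rot [ 0.0019  0.0012 -0.0005] shift [0.0012 0.0905 0.001 ] tool [0.5512 0.0622 0.149 ] q [-0.0135  0.2861  1.6431  0.0005  1.2138  1.6042] F [-0.568  -0.149  -0.6359] w 0.020957531564163488
```

View pics/side8.png

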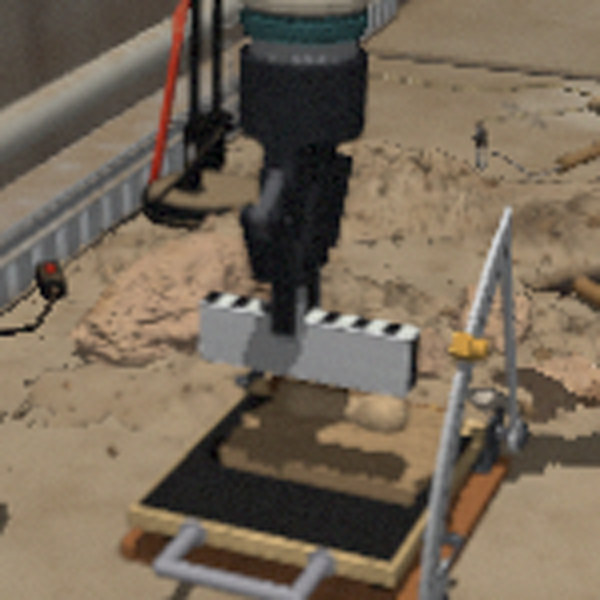

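View pics/top8.png

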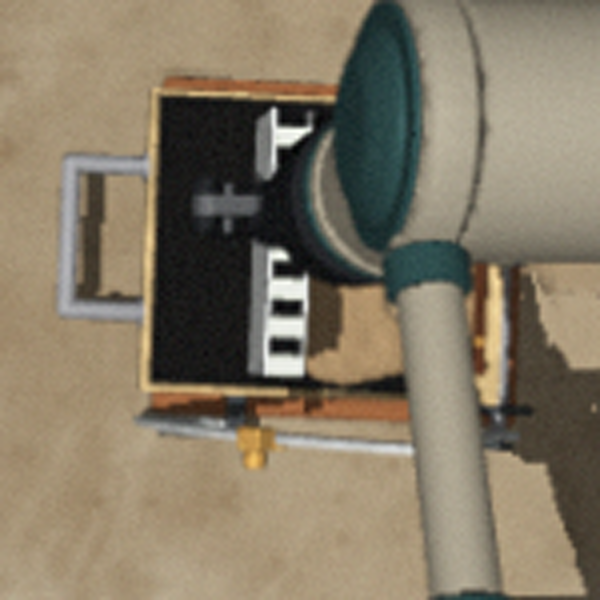

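```bash
python3 -c "
from h import *
yaw=-.048;X=np.array([np.cos(yaw),np.sin(yaw),0]);Y=np.array([-np.sin(yaw),np.cos(yaw),0])
C=np.array([.5512,.0622,.146])-.009*X
for sx in(-.07,.07):
  for z in (0,.04):
    print(sx,z,(proj('side',C+sx*X+.011*Y+[0,0,z])-[190,40])*4+2,(proj('top',C+sx*X+.011*Y+[0,0,z])-[270,120])*4+2)
"
```

```text
-0.07 0 [[405.9538 398.1638]] [[247.9826 371.9324]]
-0.07 0.04 [[410.4373 337.9877]] [[263.9244 373.5054]]
0.07 0 [[198.498  358.4277]] [[256.3594 117.8229]]
0.07 0.04 [[198.3049 300.1689]] [[272.5328 106.6405]]
```

Call:
servo_tool(moves=[[0,0,0,0.001,0.03,0.001,0.15],[0,0,0,0.001,0.06,0.001,0.15],[0,0,0,0.001,0.08,0.001,0.15],[0,0,0,0.001,0.09,0.001,0.15],[0,0,0,0.001,0.09,0.001,0.15],[0,0,0,0.001,0.09,0.001,0.15]])

```text
clock: 9.25
tool_pos: [0.5536, 0.0602, 0.0606]
ee_rot: [0.487, -0.511, 0.512, -0.488]
contact_force: [0.4, 0.0, 0.4]
gripper_width: 0.0212
```

```bash
python3 -c "
from h import *
for n,(x0,y0) in(('side',(210,90)),('top',(270,120))):
    im=robot.capture(n)[:,:,::-1]; cv2.imwrite(f'pics/{n}9.png',cv2.resize(im[y0:y0+110,x0:x0+150],None,fx=5,fy=5,interpolation=cv2.INTER_CUBIC))
to([.552,.061,.0555],-.048)
"
```

```text
rot [-0.0026 -0.0003 -0.    ] shift [-0.0009  0.0052 -0.0016] tool [0.5536 0.06   0.0607] q [-0.0169  0.3699  1.7633 -0.0001  1.0064  1.6021] F [ 0.5371 -0.3846 -1.3544] w 0.02098009533890465
```

View pics/side9.png

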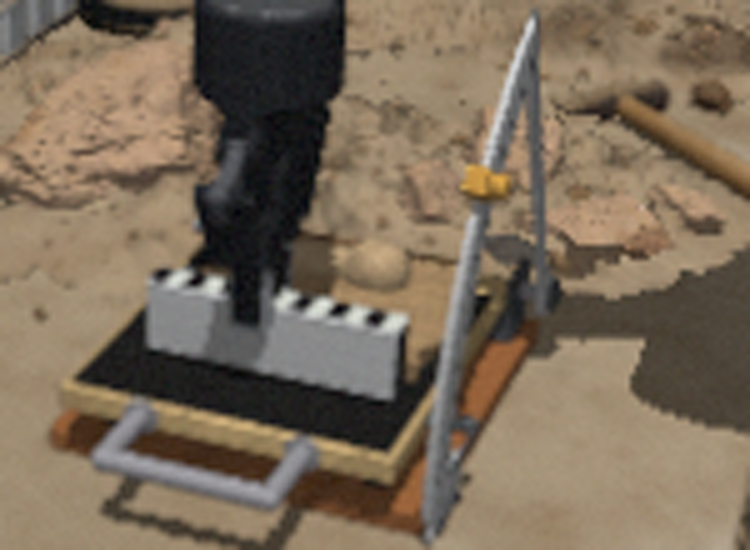

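View pics/top9.png

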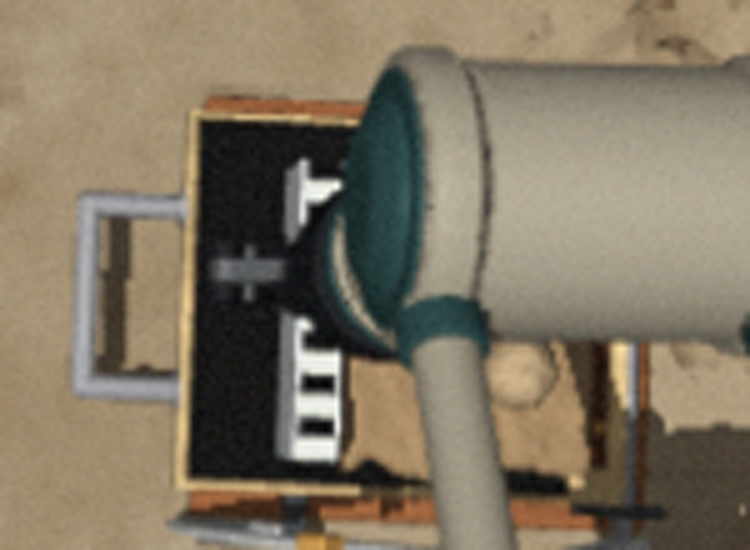

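Call:
servo_tool(moves=[[0,0,0,0,0.003,0,0.15],[0,0,0,0,0.004,0,0.15],[0,0,0,0.002,0.004,0,0.15],[0,0,0,0.004,0.004,0,0.15],[0,0,0,0.006,0.004,0,0.15],[0,0,0,0.006,0.004,0,0.15]])

```text
clock: 10.1
tool_pos: [0.5527, 0.0537, 0.0559]
ee_rot: [0.488, -0.512, 0.512, -0.488]
contact_force: [0.2, 0.6, 1.3]
gripper_width: 0.0208
```

```bash
python3 -c "
from h import *
for n,(x0,y0) in(('side',(210,90)),('top',(270,120))):
    im=robot.capture(n)[:,:,::-1]; cv2.imwrite(f'pics/{n}10.png',cv2.resize(im[y0:y0+110,x0:x0+150],None,fx=5,fy=5,interpolation=cv2.INTER_CUBIC))
to([.552,.0513,.0555],-.048)
"
```

```text
rot [-0.0006 -0.0005  0.0005] shift [ 0.0024  0.0004 -0.0006] tool [0.5527 0.0537 0.0559] q [-0.0281  0.374   1.7711 -0.0005  0.996   1.5913] F [0.5    0.0362 1.4207] w 0.020712242370865795
```

View pics/top10.png

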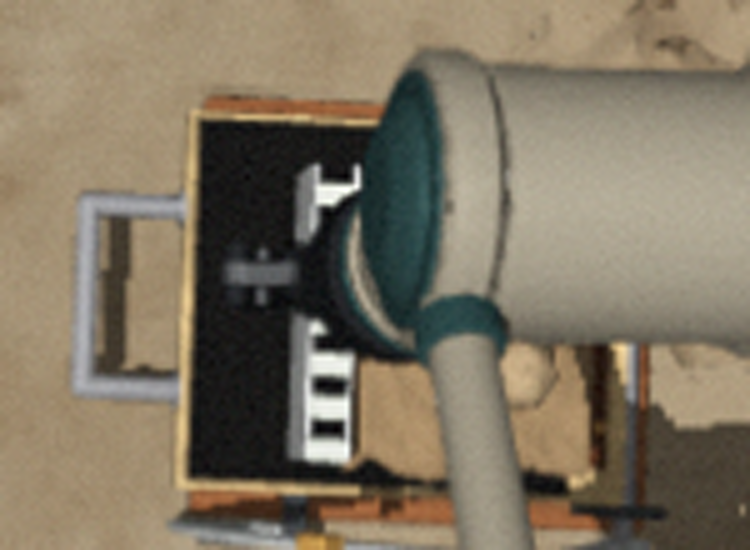

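View pics/side10.png

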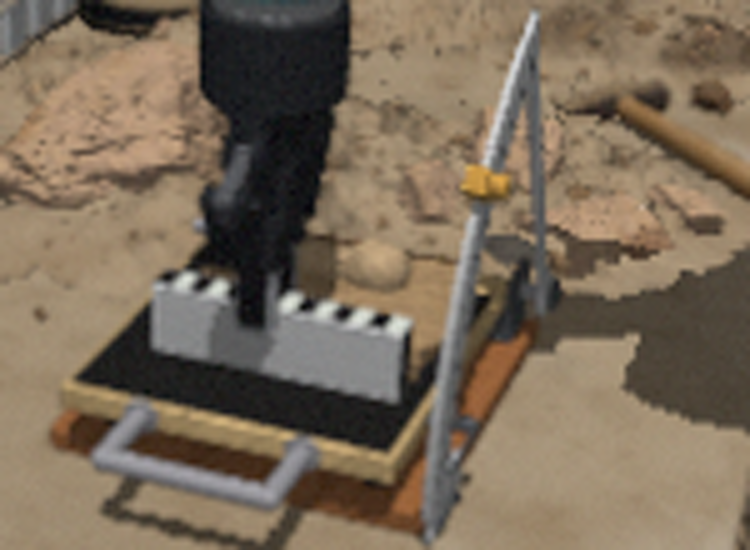

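Call:
servo_tool(moves=[[0,0,0,0.001,0,0,0.15],[0,0,0,0.002,0,0,0.15],[0,0,0,0.003,0,0,0.15],[0,0,0,0.003,0,0,0.15]])

```text
clock: 10.7
tool_pos: [0.5525, 0.051, 0.0559]
ee_rot: [0.488, -0.512, 0.512, -0.488]
contact_force: [0.1, 1.7, 2.6]
gripper_width: 0.0207
```

```bash
python3 -c "
from h import *
to([.552,.0513,.0555],-.048)
"
```

```text
rot [-0.0004 -0.0006 -0.0001] shift [-0.0003  0.0004 -0.0005] tool [0.5525 0.051  0.0559] q [-0.0335  0.3735  1.7721  0.0001  0.9956  1.5858] F [0.148  1.7175 2.6212] w 0.02067471547928485
```

Fy is beginning to rise, though that may be board friction. I'll go on in small steps.

Call:
servo_tool(moves=[[0,0,0,0.001,0,0,0.15],[0,0,0,0.0015,0,0,0.15],[0,0,0,0.0015,0,0,0.15]])

```text
clock: 11.08
tool_pos: [0.5525, 0.0505, 0.0559]
ee_rot: [-0.487, 0.512, -0.512, 0.488]
contact_force: [-0.5, 5.1, 2.8]
gripper_width: 0.0214
```

```bash
python3 -c "
from h import *
for n,(x0,y0) in(('side',(210,90)),('top',(270,120))):
    im=robot.capture(n)[:,:,::-1]; cv2.imwrite(f'pics/{n}11.png',cv2.resize(im[y0:y0+110,x0:x0+150],None,fx=5,fy=5,interpolation=cv2.INTER_CUBIC))
to([.552,.0513,.0555],-.048)
"
```

```text
rot [-0.0006 -0.0011 -0.0023] shift [-0.0008  0.0004 -0.0006] tool [0.5525 0.0505 0.0559] q [-0.0355  0.3733  1.7725  0.0022  0.9953  1.583 ] F [0.6679 5.791  2.6395] w 0.02088011618884131
```

View pics/top11.png

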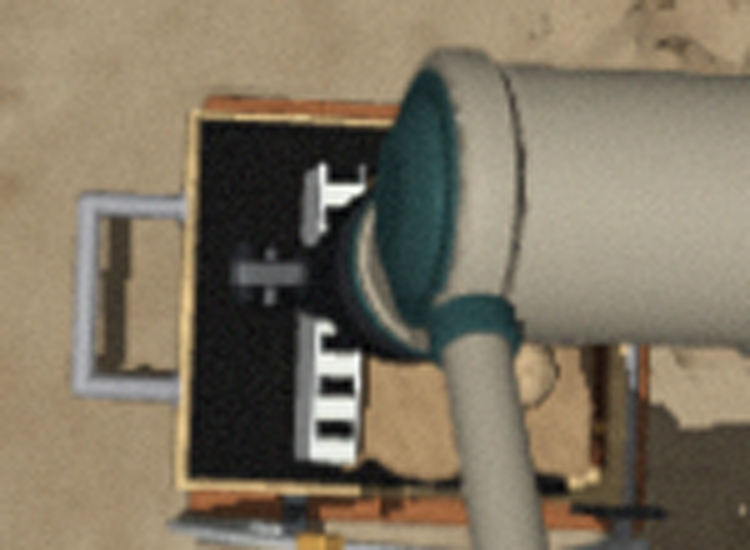

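Call:
servo_tool(moves=[[0,0,0,0,0,0,0.3],[0,0,0,0,0,0,0.45],[0,0,0,0,0,0,0.5],[0,0,0,0,-0.005,0,0.5],[0,0,0,0,-0.03,0,0.5],[0,0,0,0,-0.08,0,0.5],[0,0,0,0,-0.12,0,0.5],[0,0,0,0,-0.12,0,0.5]])

```text
clock: 12.18
tool_pos: [0.5549, 0.0492, 0.1798]
ee_rot: [0.486, -0.51, 0.514, -0.49]
contact_force: [0.2, 0.3, -0.8]
gripper_width: 0.0428
```

```bash
python3 -c "
from h import *
for n,(x0,y0) in(('side',(210,90)),('top',(270,120))):
    im=robot.capture(n)[:,:,::-1]; cv2.imwrite(f'pics/{n}12f.png',im); cv2.imwrite(f'pics/{n}12.png',cv2.resize(im[y0:y0+110,x0:x0+150],None,fx=5,fy=5,interpolation=cv2.INTER_CUBIC))
to([.555,.1655,.24],-.048)
"
```

```text
rot [-0.0005 -0.0005  0.0003] shift [-0.1161 -0.0641 -0.0026] tool [0.552  0.0493 0.1759] q [-0.0362  0.2648  1.6032 -0.0003  1.2733  1.5831] F [0.8039 0.1073 0.0098] w 0.04219016775355978
```

View pics/side12.png

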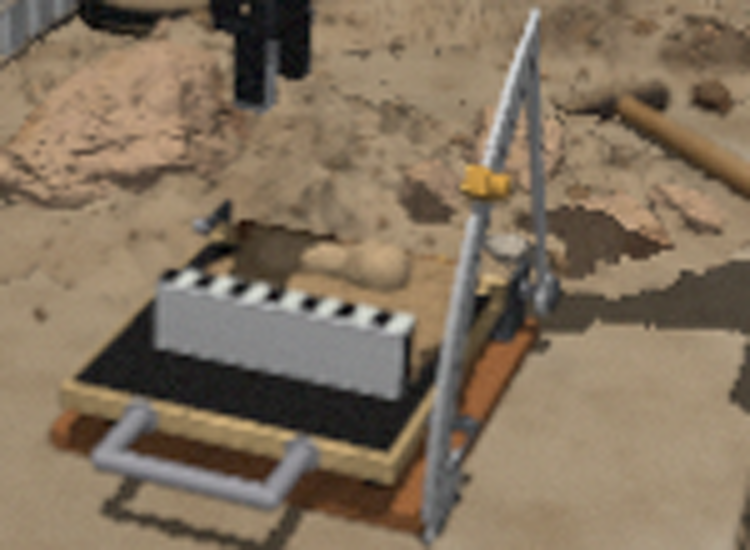

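View pics/top12.png

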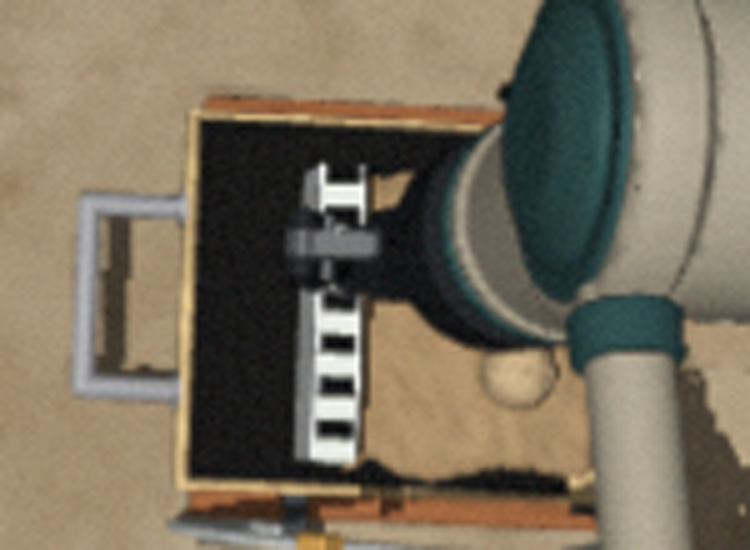

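Call:
servo_tool(moves=[[0,0,0,-0.05,0,-0.001,0.45],[0,0,0,-0.1,0,-0.003,0.45],[0,0,0,-0.116,0,-0.003,0.45],[0,0,0,-0.116,0,-0.003,0.45],[0,0,0,-0.116,0,-0.003,0.45]])

```text
clock: 12.9
tool_pos: [0.5545, 0.1642, 0.175]
ee_rot: [0.488, -0.512, 0.512, -0.487]
contact_force: [-0.3, 0.9, -0.0]
gripper_width: 0.0381
```

```bash
python3 -c "
from h import *
for n,(x0,y0) in(('side',(210,90)),('top',(270,120))):
    im=robot.capture(n)[:,:,::-1]; cv2.imwrite(f'pics/{n}13f.png',im); cv2.imwrite(f'pics/{n}13.png',cv2.resize(im[y0:y0+110,x0:x0+150],None,fx=5,fy=5,interpolation=cv2.INTER_CUBIC))
to([.555,.1655,.006],-.048)
"
```

```text
rot [ 0.0006 -0.0023  0.0011] shift [-0.0016  0.1695  0.0002] tool [0.5548 0.1641 0.1755] q [ 0.1678  0.3015  1.5509 -0.0007  1.2899  1.7886] F [ 0.314  -0.4823 -0.0005] w 0.03847353492044273
```

View pics/side13.png

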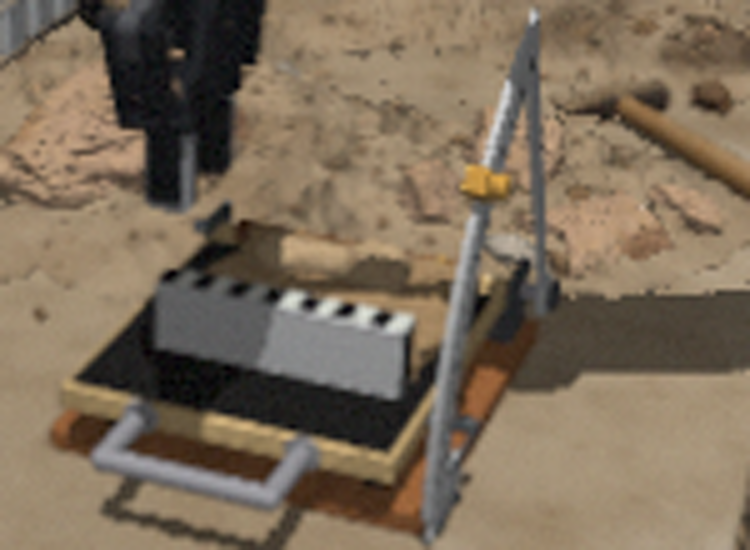

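View pics/top13.png

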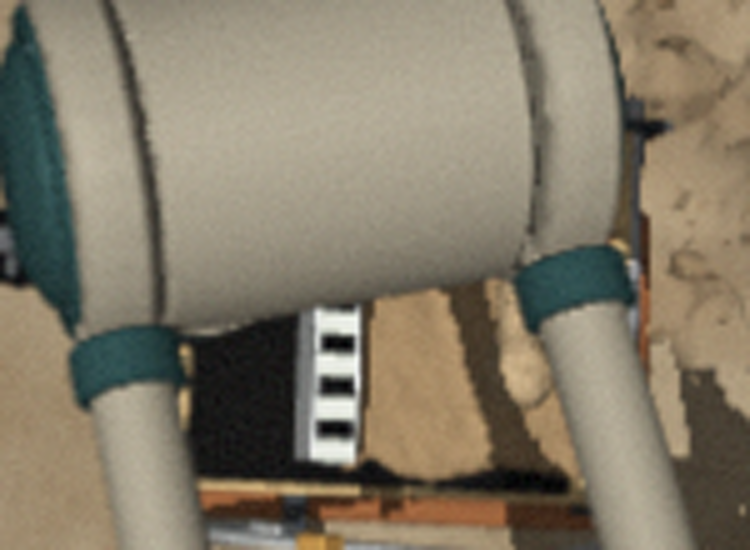

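```bash
python3 -c "
from h import *
yaw=-.048;X=np.array([np.cos(yaw),np.sin(yaw),0]);Y=np.array([-np.sin(yaw),np.cos(yaw),0])
c=np.array([[320,163],[365,165],[355,465],[313,462]])/5+[270,120]-.5
P=plane('top',c,.0925);print(P,P.mean(0),'yaw',(P[0]-P[3])[:2],(P[1]-P[2])[:2])
H=np.array([.5419,-.1062,.045])
im=cv2.imread('pics/side12f.png');im=cv2.resize(im[85:205,260:340],None,fx=6,fy=6,interpolation=cv2.INTER_CUBIC)
tp=cv2.imread('pics/top0.png');tp=cv2.resize(tp[215:245,295:405],None,fx=7,fy=7,interpolation=cv2.INTER_CUBIC)
for r,col in((.196,(255,0,0)),(.226,(0,0,255))):
  for a in np.radians(np.arange(-6,65,5)):
    p=H-.112*X+r*(np.cos(a)*Y+[0,0,np.sin(a)])
    q=((proj('side',p)[0]-[260,85]+.5)*6).astype(int);cv2.circle(im,tuple(map(int,q)),2,col,-1)
    q=((proj('top',p)[0]-[295,215]+.5)*7).astype(int);cv2.circle(tp,tuple(map(int,q)),2,col,-1)
for a in (.62,.66,.7):
    p=H-.117*X+.209*(np.cos(a)*Y+[0,0,np.sin(a)])
    q=((proj('side',p)[0]-[260,85]+.5)*6).astype(int);cv2.circle(im,tuple(map(int,q)),2,(0,255,0),-1)
    q=((proj('top',p)[0]-[295,215]+.5)*7).astype(int);cv2.circle(tp,tuple(map(int,q)),2,(0,255,0),-1)
cv2.imwrite('pics/ov.png',im);cv2.imwrite('pics/ovt.png',tp)
"
```

```text
[[0.6131 0.059  0.0925]
 [0.6122 0.0376 0.0925]
 [0.4714 0.0446 0.0925]
 [0.473  0.0644 0.0925]] [0.5424 0.0514 0.0925] yaw [ 0.1401 -0.0054] [ 0.1407 -0.007 ]
```

View pics/ov.png

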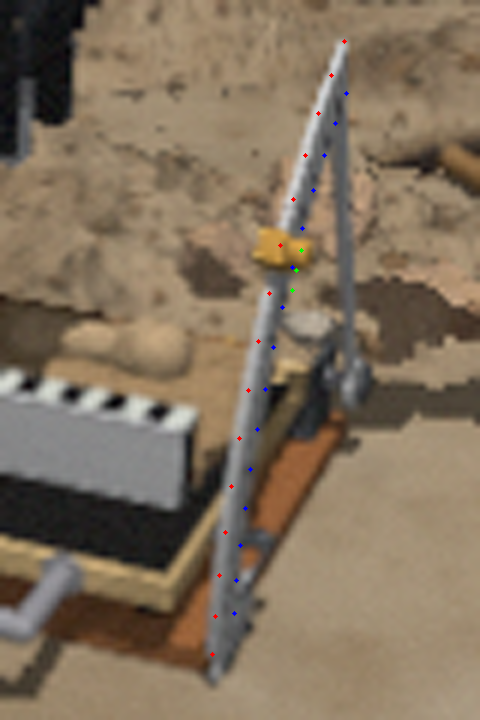

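View pics/ovt.png

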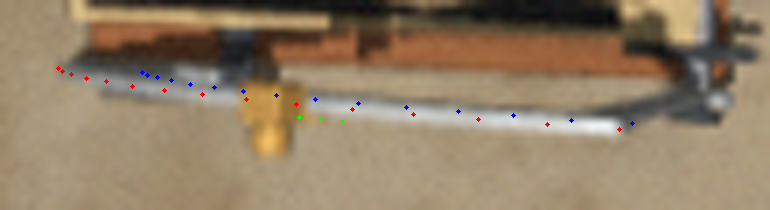

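```bash
python3 -c "
from h import *
im=cv2.imread('pics/side12f.png');a=cv2.resize(im[110:140,290:330],None,fx=14,fy=14,interpolation=cv2.INTER_NEAREST)
t=cv2.imread('pics/top0.png');b=cv2.resize(t[215:245,315:355],None,fx=14,fy=14,interpolation=cv2.INTER_NEAREST)
cv2.imwrite('pics/ix.png',cv2.resize(np.hstack([a,b]),(800,300)))
yaw=-.048;X=np.array([np.cos(yaw),np.sin(yaw),0]);Y=np.array([-np.sin(yaw),np.cos(yaw),0])
H=np.array([.5419,-.1062,.045])
for r in(.196,.209,.226,.24,.25):
  p=H-.117*X+r*(np.cos(.667)*Y+[0,0,np.sin(.667)]);print(r,(proj('side',p)[0]-[290,110]+.5)*10,(proj('top',p)[0]-[315,215]+.5)*10+[400,0])
"
```

```text
0.196 [204.3677 209.0934] [701.6488 170.3228]
0.209 [196.2257 194.5792] [663.1146 171.1729]
0.226 [185.2408 175.0082] [611.4381 172.2965]
0.24 [175.8937 158.3651] [567.7498 173.2318]
0.25 [169.0435 146.1738] [535.8985 173.9053]
```

View pics/ix.png

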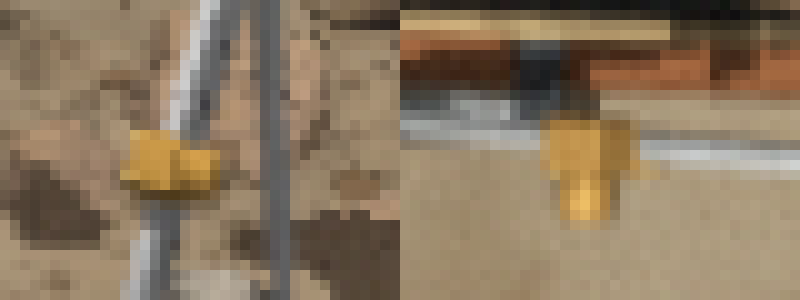

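The pointer tip shows as a faint spur at about (655,170) in the enlarged top view. The prediction for 0.667 rad at radius 209 mm is (663,171), so I'll use 0.667 rad. The bar's centre is at (0.542, 0.051) with yaw about -0.045, flush along the slab. Next I'll go down to the handle.

Call:
servo_tool(moves=[[0,0,0,-0.0015,0.05,0,0.4],[0,0,0,-0.0015,0.1,0,0.4],[0,0,0,-0.0015,0.13,0,0.4],[0,0,0,-0.0015,0.155,0,0.4],[0,0,0,-0.0015,0.168,0,0.4],[0,0,0,-0.0015,0.168,0,0.4],[0,0,0,-0.0015,0.168,0,0.4]])

```text
clock: 13.88
tool_pos: [0.556, 0.1668, 0.0088]
ee_rot: [0.487, -0.512, 0.512, -0.488]
contact_force: [0.1, 0.3, -0.7]
gripper_width: 0.0345
```

```bash
python3 -c "
from h import *
for n,(x0,y0) in(('side',(190,90)),):
    im=robot.capture(n)[:,:,::-1]; cv2.imwrite(f'pics/{n}14.png',cv2.resize(im[y0:y0+130,x0:x0+150],None,fx=5,fy=5,interpolation=cv2.INTER_CUBIC))
to([.555,.1655,.006],-.048)
"
```

```text
rot [-0.0031 -0.0008 -0.0006] shift [ 0.0015  0.0029 -0.001 ] tool [0.556  0.167  0.0089] q [ 0.1719  0.4587  1.7688 -0.0001  0.9117  1.7914] F [ 0.3042 -0.3664  1.1162] w 0.034245784006567886
```

View pics/side14.png

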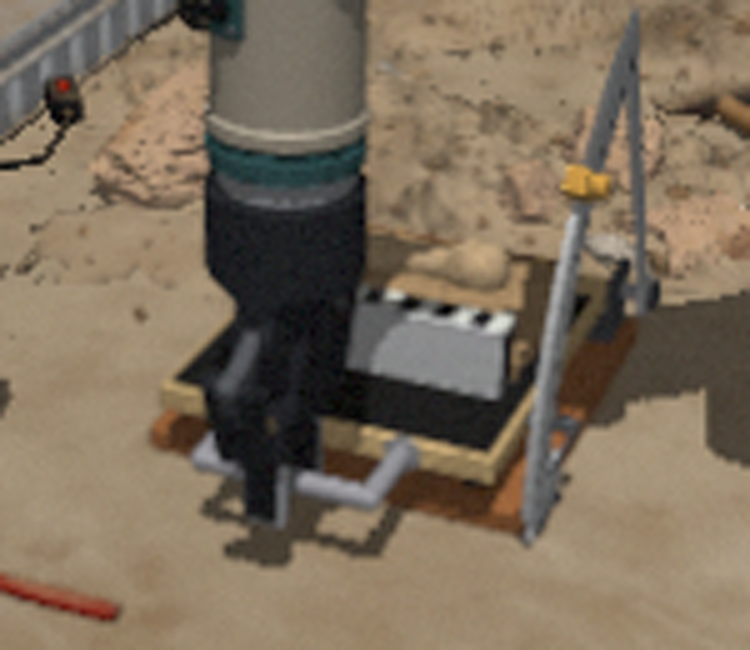

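Call:
servo_tool(moves=[[0,0,0,0,0.001,0,0.05],[0,0,0,0,0.001,0,0.0],[0,0,0,0,0.001,0,0.0],[0,0,0,0,0.001,0,0.0],[0,0,0,0,0.001,0,0.0]], grip_force=50)

```text
clock: 14.55
tool_pos: [0.5556, 0.1654, 0.0078]
ee_rot: [0.488, -0.511, 0.513, -0.488]
contact_force: [-0.0, -5.2, 4.4]
gripper_width: 0.0103
```

```bash
python3 -c "
from h import *
for n,(x0,y0) in(('side',(190,90)),):
    im=robot.capture(n)[:,:,::-1]; cv2.imwrite(f'pics/{n}15.png',cv2.resize(im[y0:y0+130,x0:x0+150],None,fx=5,fy=5,interpolation=cv2.INTER_CUBIC))
to([.555,.1655,.006],-.048)
o=robot.get_obs();R=Rn.from_quat(o['ee_rot']).as_matrix()
yaw=-.048;X=np.array([np.cos(yaw),np.sin(yaw),0]);Y=np.array([-np.sin(yaw),np.cos(yaw),0])
H=np.array([.5419,-.1062,.045]);p=o['tool_pos'];H=H+X*((p-H)@X)
print('dist',(p-H)@Y)
for th in np.append(np.arange(.04,.67,.04),.667):
  q=H+Rn.from_rotvec(th*X).as_matrix()@(p-H); print(round(th,3),'rz',th/(np.pi/4),R.T@(q-p))
"
```

```text
rot [-0.0022  0.0013  0.0033] shift [-0.      0.0018 -0.0006] tool [0.5556 0.1654 0.0078] q [ 0.1713  0.4598  1.7705 -0.0037  0.9102  1.7914] F [ 0.1411 -4.8614  3.7759] w 0.010301232199301886
dist 0.27197629864901623
0.04 rz 0.050929581789406514 [-0.0012 -0.0109  0.    ]
0.08 rz 0.10185916357881303 [-0.002  -0.0219  0.    ]
0.12 rz 0.15278874536821951 [-0.0024 -0.0328  0.0001]
0.16 rz 0.20371832715762606 [-0.0023 -0.0438  0.0001]
0.2 rz 0.25464790894703254 [-0.0018 -0.0548  0.0001]
0.24 rz 0.3055774907364391 [-0.0009 -0.0657  0.0001]
0.28 rz 0.3565070725258455 [ 0.0005 -0.0766  0.0001]
0.32 rz 0.4074366543152521 [ 0.0023 -0.0874  0.0002]
0.36 rz 0.45836623610465854 [ 0.0046 -0.0982  0.0002]
0.4 rz 0.5092958178940651 [ 0.0072 -0.1088  0.0002]
0.44 rz 0.5602253996834716 [ 0.0104 -0.1194  0.0002]
0.48 rz 0.6111549814728781 [ 0.0139 -0.1298  0.0002]
0.52 rz 0.6620845632622846 [ 0.0178 -0.14    0.0002]
0.56 rz 0.7130141450516913 [ 0.0221 -0.1501  0.0002]
0.6 rz 0.7639437268410978 [ 0.0269 -0.16    0.0003]
0.64 rz 0.8148733086305042 [ 0.032  -0.1697  0.0003]
0.667 rz 0.8492507763383536 [ 0.0357 -0.1761  0.0003]
```

View pics/side15.png

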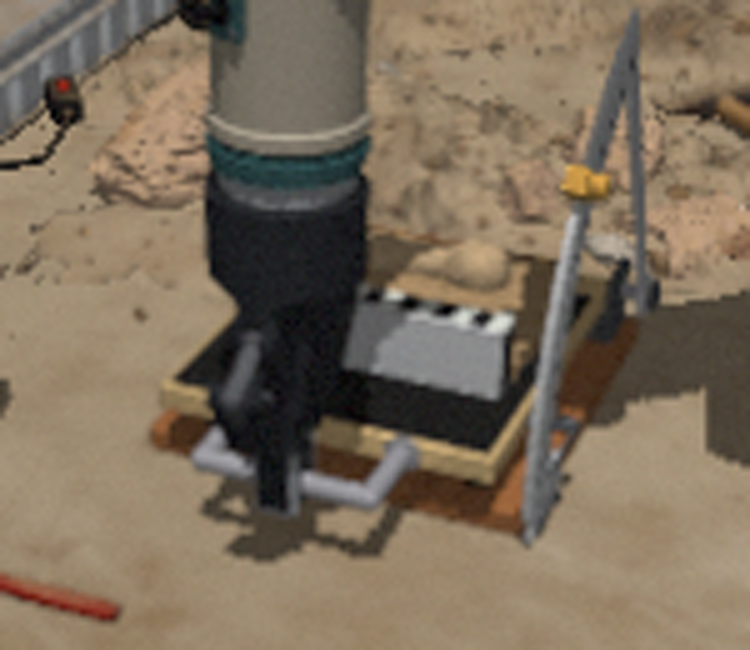

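Call:
servo_tool(moves=[[0,0,0.025,-0.0006,-0.0055,0,0],[0,0,0.051,-0.0012,-0.0109,0,0],[0,0,0.076,-0.0016,-0.0164,0,0],[0,0,0.102,-0.002,-0.0219,0,0],[0,0,0.127,-0.0022,-0.0274,0,0],[0,0,0.153,-0.0024,-0.0328,0,0],[0,0,0.178,-0.0024,-0.0383,0,0],[0,0,0.204,-0.0023,-0.0438,0,0],[0,0,0.229,-0.0021,-0.0493,0,0],[0,0,0.255,-0.0018,-0.0548,0,0]])

```text
clock: 15.85
tool_pos: [0.5556, 0.1677, 0.0615]
ee_rot: [-0.434, 0.557, -0.461, 0.537]
contact_force: [1.5, -4.7, -4.9]
gripper_width: 0.0103
```

```bash
cat > nx.py <<'E'
from h import *
import sys
k=sys.argv[1]; 
for n,(x0,y0) in(('side',(190,50)),('top',(270,120))):
    im=robot.capture(n)[:,:,::-1];cv2.imwrite(f'pics/{n}{k}f.png',im); cv2.imwrite(f'pics/{n}{k}.png',cv2.resize(im[y0:y0+140,x0:x0+150],None,fx=4,fy=4,interpolation=cv2.INTER_CUBIC))
o=robot.get_obs();R=Rn.from_quat(o['ee_rot']).as_matrix();p=o['tool_pos']
yaw=-.048;X=np.array([np.cos(yaw),np.sin(yaw),0]);Y=np.array([-np.sin(yaw),np.cos(yaw),0])
R0=np.c_[-Y,[0,0,-1],X]
H=np.array([.5419,-.1062,.045]);H=H+X*((p-H)@X)
ph=Rn.from_matrix(R@R0.T).as_rotvec(); 
hp=p-R[:,1]*(.045-.0078); w=hp-H
print('tool pitch',ph,'board angle',np.arctan2(w[2],w@Y),'r',np.hypot(w@Y,w[2]),'F',o['contact_force'],'T',o['torque'],'w',o['gripper_width'],'q',o['qpos'],'clk',o['clock'])
th0=float(sys.argv[2]) # commanded now
P=lambda th:H+Rn.from_rotvec(th*X).as_matrix()@(np.array([0,0,0])+.272*Y+[0,0,.0078-.045])
Rc=Rn.from_rotvec(th0*X).as_matrix()@R0
for th in np.arange(th0+.04,.70,.04).tolist()+[.667]: print(round(th,3),'rz',(th-th0)/(np.pi/4),Rc.T@(P(th)-P(th0)))
E
python3 nx.py 16 .2
```

```text
tool pitch [ 0.199  -0.0112 -0.0007] board angle 0.19689996139308635 r 0.27206306634945315 F [ 2.5981 -4.1989 -3.0374] T [-1.0699 -0.2715 -0.0776] w 0.010435090044719493 q [0.0391 0.3807 1.7653 0.2381 0.9896 1.528 ] clk 15.95
0.24 rz 0.05092958178940652 [-0.0013 -0.0109 -0.    ]
0.28 rz 0.10185916357881304 [-0.0021 -0.0219  0.    ]
0.32 rz 0.1527887453682196 [-0.0025 -0.0328 -0.    ]
0.36 rz 0.20371832715762608 [-0.0025 -0.0438 -0.    ]
0.4 rz 0.25464790894703254 [-0.002  -0.0548 -0.    ]
0.44 rz 0.30557749073643914 [-0.001  -0.0657 -0.    ]
0.48 rz 0.3565070725258457 [ 0.0003 -0.0766  0.    ]
0.52 rz 0.4074366543152521 [ 0.0021 -0.0875 -0.    ]
0.56 rz 0.45836623610465865 [ 0.0043 -0.0982 -0.    ]
0.6 rz 0.5092958178940652 [ 0.007  -0.1089  0.    ]
0.64 rz 0.5602253996834717 [ 0.0101 -0.1194 -0.    ]
0.68 rz 0.6111549814728782 [ 0.0136 -0.1298  0.    ]
0.667 rz 0.5946028673913211 [ 0.0124 -0.1264 -0.    ]
```

View pics/side16.png

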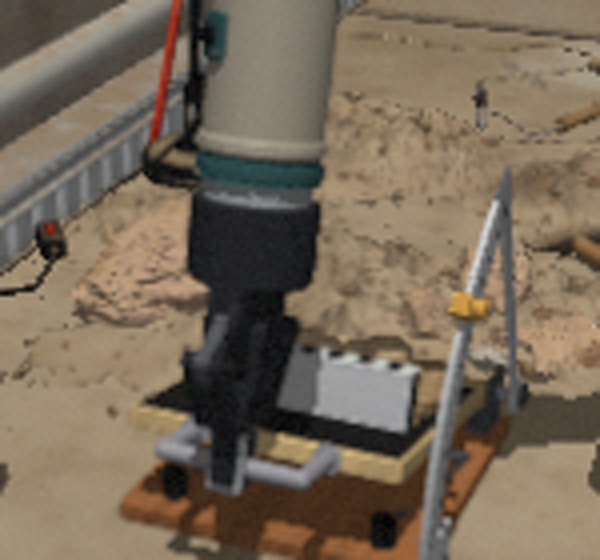

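Call:
servo_tool(moves=[[0,0,0.025,-0.0007,-0.0055,0,0],[0,0,0.051,-0.0013,-0.0109,0,0],[0,0,0.076,-0.0017,-0.0164,0,0],[0,0,0.102,-0.0021,-0.0219,0,0],[0,0,0.127,-0.0023,-0.0274,0,0],[0,0,0.153,-0.0025,-0.0328,0,0],[0,0,0.178,-0.0025,-0.0383,0,0],[0,0,0.204,-0.0025,-0.0438,0,0],[0,0,0.229,-0.0022,-0.0493,0,0],[0,0,0.255,-0.002,-0.0548,0,0]])

```text
clock: 17.2
tool_pos: [0.5552, 0.1591, 0.1154]
ee_rot: [-0.376, 0.598, -0.405, 0.58]
contact_force: [2.7, -4.7, -5.6]
gripper_width: 0.01
```

```bash
python3 nx.py 17 .4
```

```text
tool pitch [ 0.3991 -0.0206 -0.0009] board angle 0.3957375949770654 r 0.27208274786118575 F [ 2.3205 -5.1783 -5.6069] T [-1.2301 -0.3421 -0.1656] w 0.00987393348532681 q [-0.1118  0.3328  1.7509  0.4452  1.1243  1.2996] clk 17.3
0.44 rz 0.050929581789406486 [-0.0013 -0.0109  0.    ]
0.48 rz 0.10185916357881297 [-0.0021 -0.0219  0.    ]
0.52 rz 0.15278874536821951 [-0.0025 -0.0328  0.    ]
0.56 rz 0.20371832715762594 [-0.0025 -0.0438  0.    ]
0.6 rz 0.2546479089470324 [-0.002  -0.0548  0.    ]
0.64 rz 0.3055774907364389 [-0.001  -0.0657  0.    ]
0.68 rz 0.35650707252584546 [ 0.0003 -0.0766  0.    ]
0.667 rz 0.33995495844428847 [-0.0002 -0.0731  0.    ]
```

View pics/side17.png

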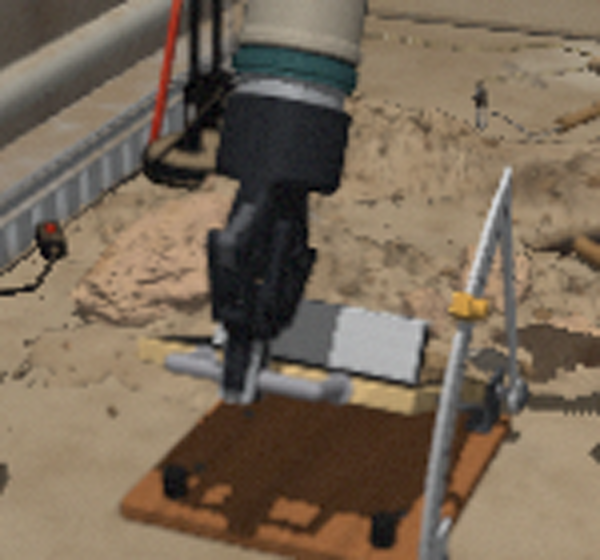

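Call:
servo_tool(moves=[[0,0,0.025,-0.0007,-0.0055,0,0],[0,0,0.051,-0.0013,-0.0109,0,0],[0,0,0.076,-0.0017,-0.0164,0,0],[0,0,0.102,-0.0021,-0.0219,0,0],[0,0,0.127,-0.0023,-0.0274,0,0],[0,0,0.153,-0.0025,-0.0328,0,0],[0,0,0.178,-0.0025,-0.0383,0,0],[0,0,0.204,-0.0025,-0.0438,0,0],[0,0,0.229,-0.0022,-0.0493,0,0],[0,0,0.255,-0.002,-0.0548,0,0]])

```text
clock: 18.55
tool_pos: [0.5543, 0.1399, 0.1668]
ee_rot: [-0.314, 0.633, -0.345, 0.618]
contact_force: [3.2, -4.0, -6.5]
gripper_width: 0.0101
```

```bash
python3 nx.py 18 .6
```

```text
tool pitch [ 0.6    -0.0301 -0.0012] board angle 0.5955124645073981 r 0.2720854192586175 F [ 2.9238 -3.9817 -4.9149] T [-1.3499 -0.3079 -0.2621] w 0.009981267094217608 q [-0.2713  0.3209  1.729   0.6101  1.2969  1.117 ] clk 18.65
0.64 rz 0.050929581789406556 [-0.0013 -0.0109 -0.    ]
0.68 rz 0.10185916357881311 [-0.0021 -0.0219 -0.    ]
0.667 rz 0.08530704949725598 [-0.0019 -0.0183 -0.    ]
```

View pics/side18.png

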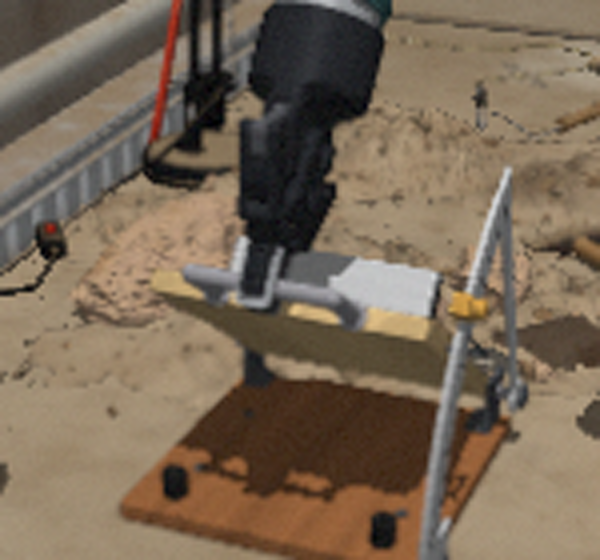

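View pics/top18.png

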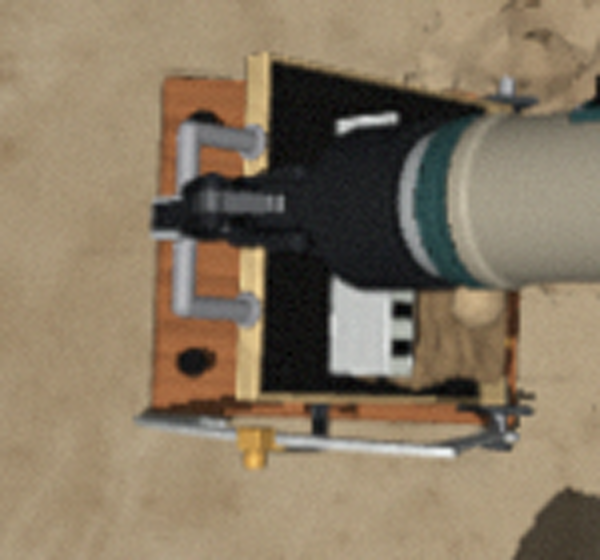

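Call:
servo_tool(moves=[[0,0,0.025,-0.0007,-0.0055,0,0],[0,0,0.051,-0.0013,-0.0109,0,0],[0,0,0.07,-0.0016,-0.0151,0,0],[0,0,0.089,-0.002,-0.0192,0,0],[0,0,0.089,-0.002,-0.0192,0,0],[0,0,0.089,-0.002,-0.0192,0,0]])

```text
clock: 19.4
tool_pos: [0.5538, 0.1309, 0.1835]
ee_rot: [-0.292, 0.644, -0.324, 0.629]
contact_force: [2.6, -4.1, -5.9]
gripper_width: 0.0098
```

```bash
python3 nx.py 19 .67; python3 -c "
import cv2
a=cv2.imread('pics/side19f.png')[95:165,280:340];b=cv2.imread('pics/top19f.png')[180:250,310:370]
import numpy as np
cv2.imwrite('pics/z19.png',cv2.resize(np.hstack([a,b]),(798,466),interpolation=cv2.INTER_CUBIC))"
```

```text
tool pitch [ 0.6685 -0.0335 -0.0007] board angle 0.6639101460687291 r 0.2721035074836854 F [ 3.8932 -4.2998 -6.3944] T [-1.5802 -0.4426 -0.3797] w 0.01005029118475443 q [-0.325   0.3252  1.7198  0.6568  1.3608  1.0649] clk 19.5
0.667 rz -0.0038197186342054917 [ 0.0001  0.0008 -0.    ]
```

View pics/z19.png

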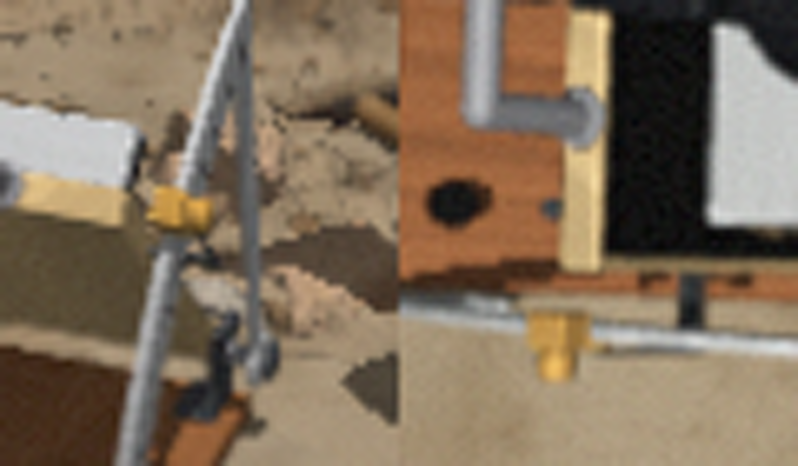

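View pics/side19.png

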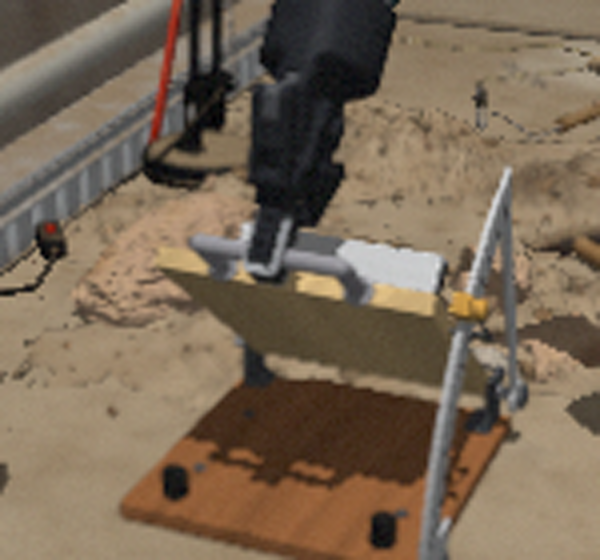

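View pics/top19.png

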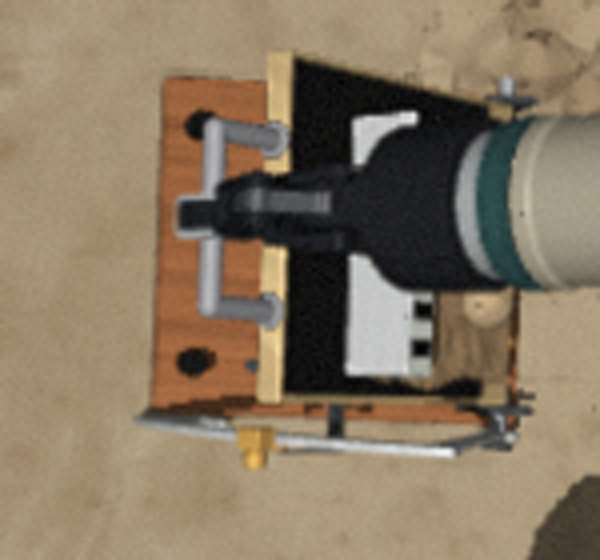

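```bash
python3 -c "
from h import *
yaw=-.048;X=np.array([np.cos(yaw),np.sin(yaw),0]);Y=np.array([-np.sin(yaw),np.cos(yaw),0])
H=np.array([.5419,-.1062,.045]);s=cv2.imread('pics/side19f.png');t=cv2.imread('pics/top19f.png')
A=cv2.resize(s[110:160,290:330],None,fx=12,fy=12,interpolation=cv2.INTER_NEAREST);B=cv2.resize(t[215:245,320:370],None,fx=12,fy=12,interpolation=cv2.INTER_NEAREST)
for a,c in((.62,(255,0,0)),(.664,(0,255,0)),(.71,(0,0,255))):
  for r in(.15,.17,.19,.209):
    p=H-.117*X+r*(np.cos(a)*Y+[0,0,np.sin(a)])
    cv2.circle(A,tuple(map(int,(proj('side',p)[0]-[290,110]+.5)*12)),3,c,-1);cv2.circle(B,tuple(map(int,(proj('top',p)[0]-[320,215]+.5)*12)),3,c,-1)
cv2.imwrite('pics/nA.png',A);cv2.imwrite('pics/nB.png',B)"
```

```text
(no output)
```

View pics/nA.png

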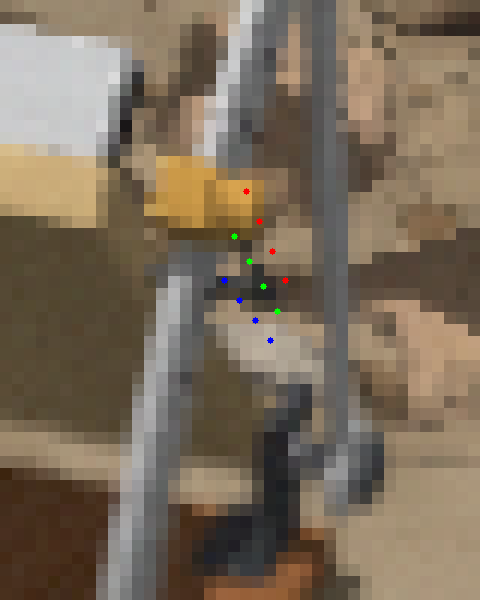

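View pics/nB.png

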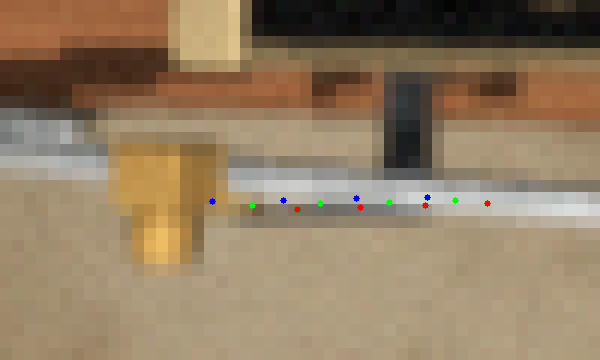

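The needle's dark streak lies on the 0.664 rad line in both views and meets the brass tip. The bar and slab are still seated, so I'm handing in.

```bash
python3 -c "
from h import *
o=robot.get_obs();print(o['clock'],o['dq'],o['gripper_width'])
print(robot.sign_off())"
```

```text
19.5 [0.0017 0.0002 0.0023 0.0002 0.0003 0.0016] 0.01005029118475443
the job is handed in; nothing more can be done
None
```

The scale bar stands flush along the slab's handle-side edge. The board was handed in at 19.5 s, held by its handle at the index angle.

**Bar:** I pressed it lightly against the slab, to about 5 N, and let go with the board level. The top view then put its centre at (0.542, 0.051) m with a yaw of about -0.045 rad. The slab edge measured about -0.048 rad. After the swing the bar still looked square against the slab. I checked that by eye only and did not measure it again.

**Board angle:** I measured the index at about 0.667 rad and swung the board up at about 0.2–0.3 rad/s. The arm's pose put the board at 0.664 rad. In both camera views the needle lies on that line and meets the brass tip. The joints were practically still at sign-off, with the grip set at 50 N.

**Checks that disagreed:**
- **Fingertip height:** the pictures showed the fingertips about 20 mm above the reported TCP. My first close on the bar therefore shut just above it without touching. I corrected by the images and regripped lower.
- **Index angle:** single-view estimates of the index ranged from 0.52 to 0.93 rad, because the brass block is not centred on the arc. I used the two-view triangulation and the visible tip instead.

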